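# Pack the panel-gap wedges back into their snap-lid case

### The arm

A 6-joint arm with a two-finger parallel gripper is mounted at the origin on a cart in front of the work surface, level with it; the furniture and walls round the work are solid. World frame = base frame: x ahead of the robot, y to its left, z up, the work surface at z = 0. Lengths are in mm, angles in degrees, forces in N, time in s.
With the tool pointing down it reaches from about 300 to 850 mm from the base axis. Payload 4.2 kg.
Tool frame: the origin (TCP) lies on the centre line of the jaws, within the pads' length; the fingertips stand 14 mm ahead of it and the grasp point (between the pads) lies 5 mm behind it (env.finger_overhang is the z of the fingertips in the tool frame, in mm); z points along the fingers, y is the line along which they close (so a half turn about z gives the same grasp; the last joint's range is limited). The gripper opens to 91 mm and grips with 3 to 60 N. Pads are 32 mm wide; open, the fingers measure 118 mm over their backs; the gripper's body (76 mm by 178 mm) begins 60 mm behind the grasp point.
Start: joints at [61.937, 18.312, 89.639, -0, 72.044, -1.146], TCP at [260.313, 512.721, 188.576] pointing down, gripper open.
Joint ranges: [-177.97, 177.97], [-48.28, 115.42], [12.27, 149.76], [-77.06, 257.06], [2.81, 150.46], [-146.56, 146.56]. Speed limits (degrees/s): [147.25, 147.25, 180, 180, 180, 180].

### API

Orientations are given as [roll, pitch, yaw] about the fixed x, y, z axes, in that order (R = Rz(yaw) Ry(pitch) Rx(roll)).
In Python, from workcell import sensors, viewer, env gives the robot as it stands. The module is installed in compiled form; this text tells all that it offers.
- The arm moves only by the tool step_arm, never from a script. Its argument "plan" is one flat list of numbers, 6 for each row, row after row: the shift along the tool's x, y, z in cm, then the turn, a rotation vector about the tool's x, y, z in rad. In form: [x, y, z, wx, wy, wz, x, y, z, wx, wy, wz, ...]. A call has 1 to 5 rows; each row shifts and turns the commanded pose from where the row before left it, along the tool's axes as they then stand; what a row does not reach is not made up. A row lasts 1/12 s, in which the tool goes at most 41.7 mm and 7.16 degrees, less where a joint would pass 70% of its speed; a pose out of reach is approached as far as the arm can. A call is refused whole if a number of a shift passes 4.17 or a number of a turn 0.125, either way. A call with a gripper value outside its range is refused whole. "hand" is the finger opening in cm, from 0 to 9.12, set as the call begins (left out, the last holds). The fingers move at their own pace and stop on an object; "newtons" is the grip in N (left out, the last holds). Time passes only in rows, so rows that do not move let the fingers close. It gives the time, the measured TCP pose, the force, the opening and the grip force at its end, in the units of the state.
- sensors.state(): the state, without advancing time (a new reading comes with each control period).
- viewer.grab_frame(name): name is "side" or "top" or "wrist"; returns a dict with "img" (420x560x3 uint8, red, green, blue), "fx", "fy", "cx", "cy" (pixels), "position" and "attitude" of the camera in the world. Camera axes: x right, y down, z forward; pixel columns grow to the right and rows downward; lengths in mm; the calibration is good to about 2 mm. A picture is of the moment at which its call begins. There is no depth.
- env.job_done(): hands the job in; it is judged then, once.
Trained networks look in a picture, given as the dict that the camera call returned (one of the last four; its "shot" number tells which), for a name from the list of things; names that differ only in an ending like _2 or _b are one class to them, and where a whole thing is asked for, a point or a joint stands for the part that bears it (a point fixed in the world has none). Each returns a list of dicts, best first, with "score" (0 to 1); they miss things now and then, are a little off and sometimes report something else, mostly with a low value. They report only what shows in the picture. A call takes as long as a camera call. They do not tell look-alikes from the thing itself.
- viewer.boxes_of(name, picture): "location" ([column, row] in pixels, amid what is visible of it).
- viewer.pinpoint(name, picture): "location" ([column, row] in pixels: a listed point, or the origin of a listed thing).
The state is a dict: "time_s": time; "qpos": joint angles; "qvel": joint speeds; "effort": joint torques, N m; "ee_pos": TCP position; "ee_rot": TCP orientation; "force": force on the tool from outside, world axes, zero at the start; "torque": the same for the moment, N m; "gripper_width": finger opening in mm; "gripper_force": force on a finger pad.
Only numpy, scipy, OpenCV 4.12 (cv2) and the standard library are available. Lean on these libraries where they do the work, as an engineer would, in place of code of your own. Each camera call takes 0.05 s, during which the arm holds its last target. There are 200 camera calls.

### The job

Put the packing wedges that are out on the bench back into their case: lift the loose lid off by its knob and lay it flat on the counter beside the case, then pack them all into the tray, beside any that is there already, lying flat on their sides next to one another and alternately head to tail (thick end beside thin end) so that they fill it neatly. Last, set the lid back on over the wedges and press it straight down until both snap hooks click over it; leave the mug, the hammer and the roll of tape where they are.

Things in the scene. Friction and masses are not known exactly. Their poses are not given: they have to be found in the camera images.
- case: dark plastic tray, fixed, 92 x 200 mm (x, y), origin at the centre of its underside. Along y its pocket ends at two 56 mm long side walls, top 29 mm above the counter, on which the shut lid rests; along x at two low kerbs (34 to 40 mm from the centre), top 11.5 mm above the counter, over which fingers can hold a wedge's ends. A snap hook stands outside the middle of each side wall
- pocket (a point): centre of the pocket's floor, 6 mm above the counter, axes as the case. The pocket is 70 mm (x) by 162 mm (y): room for six wedges side by side along y, each lying along x, alternately head to tail, with 6 mm to spare (a pair fills 52 mm)
- snap_left (a joint): bend of the springy hook on the case's +y side, rad: 0 at rest, about 0.1 when the lid's edge pushes it outwards, back to 0 when the lid has clicked under its barb. The hook is 28 mm wide, its top 50 mm above the counter, its barb points inwards and slopes on top
- snap_right (a joint): the same for the hook on the case's -y side
- lid: flat grey lid, 76 x 186 x 5 mm (x, y, z), 110 g; a 33 mm wide notch in each short edge fits round a hook; same either way round. Origin: centre of its underside. At first it lies loose on the barbs, underside about 45 mm above the counter; clicked shut, 29 mm. Pressing it home takes about 10 to 15 N, pulling it off again when clicked about 20 N
- lid_space (a point): on the counter, right (-y) of the case: middle of a clear stretch, 200 mm along world x by 90 mm along y, where the lid can be laid with its long side pointing away from the robot. Nearer to the robot than x = 0.47 m a cash box (open lid 0.2 m high at x below 0.41 m) is in the way
- lid_knob (a point): middle of the lid's black bar knob: 18 mm wide along the lid's x, 44 mm long along its y, from 5 to 30 mm above the lid's underside; this point 21 mm above the underside
- lid_left (a point): bottom of the notch at the lid's +y end, on the underside, 87 mm from the lid's origin
- lid_right (a point): bottom of the notch at the lid's -y end, on the underside, 87 mm from the lid's origin
- wedge_1: orange plastic wedge on its side, 66 mm long, 22 high, 50 g. From above a right trapezium: thick end (+x) 34 mm wide, thin end (-x) 18 mm, straight side at y = -17 mm, sloping side on +y. Its end faces are parallel: grip it by both ends. Corners rounded 6 mm, edges 2 mm. Origin: mid length, mid thick width, on the underside. Already in the case under the lid; not there in every start (then None).
- wedge_1_thick (a point): centre of the thick end face of wedge_1, 33 mm along its x, 11 mm above its underside
- wedge_2: orange plastic wedge on its side, 66 mm long, 22 high, 50 g. From above a right trapezium: thick end (+x) 34 mm wide, thin end (-x) 18 mm, straight side at y = -17 mm, sloping side on +y. Its end faces are parallel: grip it by both ends. Corners rounded 6 mm, edges 2 mm. Origin: mid length, mid thick width, on the underside. Out on the counter at first; not there in every start (then None).
- wedge_2_thick (a point): centre of the thick end face of wedge_2, 33 mm along its x, 11 mm above its underside
- wedge_3: orange plastic wedge on its side, 66 mm long, 22 high, 50 g. From above a right trapezium: thick end (+x) 34 mm wide, thin end (-x) 18 mm, straight side at y = -17 mm, sloping side on +y. Its end faces are parallel: grip it by both ends. Corners rounded 6 mm, edges 2 mm. Origin: mid length, mid thick width, on the underside. Out on the counter at first; not there in every start (then None).
- wedge_3_thick (a point): centre of the thick end face of wedge_3, 33 mm along its x, 11 mm above its underside
- wedge_4: orange plastic wedge on its side, 66 mm long, 22 high, 50 g. From above a right trapezium: thick end (+x) 34 mm wide, thin end (-x) 18 mm, straight side at y = -17 mm, sloping side on +y. Its end faces are parallel: grip it by both ends. Corners rounded 6 mm, edges 2 mm. Origin: mid length, mid thick width, on the underside. Out on the counter at first; not there in every start (then None).
- wedge_4_thick (a point): centre of the thick end face of wedge_4, 33 mm along its x, 11 mm above its underside
- wedge_5: orange plastic wedge on its side, 66 mm long, 22 high, 50 g. From above a right trapezium: thick end (+x) 34 mm wide, thin end (-x) 18 mm, straight side at y = -17 mm, sloping side on +y. Its end faces are parallel: grip it by both ends. Corners rounded 6 mm, edges 2 mm. Origin: mid length, mid thick width, on the underside. Out on the counter at first; not there in every start (then None).
- wedge_5_thick (a point): centre of the thick end face of wedge_5, 33 mm along its x, 11 mm above its underside
- wedge_6: orange plastic wedge on its side, 66 mm long, 22 high, 50 g. From above a right trapezium: thick end (+x) 34 mm wide, thin end (-x) 18 mm, straight side at y = -17 mm, sloping side on +y. Its end faces are parallel: grip it by both ends. Corners rounded 6 mm, edges 2 mm. Origin: mid length, mid thick width, on the underside. Out on the counter at first; not there in every start (then None).
- wedge_6_thick (a point): centre of the thick end face of wedge_6, 33 mm along its x, 11 mm above its underside
- the_mug: white mug beside the work, 71 x 96 x 72 mm, not to be disturbed
- the_hammer: hammer with a wooden handle, 275 mm long, lying behind the work, not to be disturbed
- the_tape: black roll of tape, 68 mm across, 19 mm high, lying near the wedges, not to be disturbed
Things that resemble listed ones, but are neither listed nor needed, are in the scene too. There is more than one size of the lid; the job needs the larger.

How it is judged (in metres and radians):
On the way, in this order (a step that is already met when the one before it is completed fails the run):
1. the lid lies flat on the counter beside the case (its centre over 8.5 cm from the case's), let go (horizontal distance between lid and case above 0.085 m and height (world z) of lid below 0.006 m and angle between lid's own z axis and vertical below 0.06 rad and contact force between the fingers and lid below 0.5 N), for 0.3 s.
2. with the lid still off, every wedge lies flat in the case, wedges side by side pointing opposite ways, none held (x of wedge_1 in the frame of pocket between -0.007 and 0.007 m and y of wedge_1 in the frame of pocket between -0.068 and 0.068 m and z of wedge_1 in the frame of pocket between -0.003 and 0.004 m and angle between each of wedge_1, wedge_2, wedge_3, wedge_4, wedge_5, wedge_6's own z axis and vertical below 0.1 rad and angle between the x axis of each of wedge_1, wedge_2, wedge_3, wedge_4, wedge_5, wedge_6 and the x axis of case, either way round below 0.15 rad and linear speed of each of wedge_1, wedge_2, wedge_3, wedge_4, wedge_5, wedge_6 below 0.02 m/s and x of wedge_2 in the frame of pocket between -0.007 and 0.007 m and y of wedge_2 in the frame of pocket between -0.068 and 0.068 m and z of wedge_2 in the frame of pocket between -0.003 and 0.004 m and x of wedge_3 in the frame of pocket between -0.007 and 0.007 m and y of wedge_3 in the frame of pocket between -0.068 and 0.068 m and z of wedge_3 in the frame of pocket between -0.003 and 0.004 m and x of wedge_4 in the frame of pocket between -0.007 and 0.007 m and y of wedge_4 in the frame of pocket between -0.068 and 0.068 m and z of wedge_4 in the frame of pocket between -0.003 and 0.004 m and x of wedge_5 in the frame of pocket between -0.007 and 0.007 m and y of wedge_5 in the frame of pocket between -0.068 and 0.068 m and z of wedge_5 in the frame of pocket between -0.003 and 0.004 m and x of wedge_6 in the frame of pocket between -0.007 and 0.007 m and y of wedge_6 in the frame of pocket between -0.068 and 0.068 m and z of wedge_6 in the frame of pocket between -0.003 and 0.004 m and not (y of wedge_1 in the frame of wedge_2 between -0.048 and 0.048 m and x of wedge_1_thick in the frame of wedge_2 above 0 m) and not (y of wedge_1 in the frame of wedge_3 between -0.048 and 0.048 m and x of wedge_1_thick in the frame of wedge_3 above 0 m) and not (y of wedge_1 in the frame of wedge_4 between -0.048 and 0.048 m and x of wedge_1_thick in the frame of wedge_4 above 0 m) and not (y of wedge_1 in the frame of wedge_5 between -0.048 and 0.048 m and x of wedge_1_thick in the frame of wedge_5 above 0 m) and not (y of wedge_1 in the frame of wedge_6 between -0.048 and 0.048 m and x of wedge_1_thick in the frame of wedge_6 above 0 m) and not (y of wedge_2 in the frame of wedge_3 between -0.048 and 0.048 m and x of wedge_2_thick in the frame of wedge_3 above 0 m) and not (y of wedge_2 in the frame of wedge_4 between -0.048 and 0.048 m and x of wedge_2_thick in the frame of wedge_4 above 0 m) and not (y of wedge_2 in the frame of wedge_5 between -0.048 and 0.048 m and x of wedge_2_thick in the frame of wedge_5 above 0 m) and not (y of wedge_2 in the frame of wedge_6 between -0.048 and 0.048 m and x of wedge_2_thick in the frame of wedge_6 above 0 m) and not (y of wedge_3 in the frame of wedge_4 between -0.048 and 0.048 m and x of wedge_3_thick in the frame of wedge_4 above 0 m) and not (y of wedge_3 in the frame of wedge_5 between -0.048 and 0.048 m and x of wedge_3_thick in the frame of wedge_5 above 0 m) and not (y of wedge_3 in the frame of wedge_6 between -0.048 and 0.048 m and x of wedge_3_thick in the frame of wedge_6 above 0 m) and not (y of wedge_4 in the frame of wedge_5 between -0.048 and 0.048 m and x of wedge_4_thick in the frame of wedge_5 above 0 m) and not (y of wedge_4 in the frame of wedge_6 between -0.048 and 0.048 m and x of wedge_4_thick in the frame of wedge_6 above 0 m) and not (y of wedge_5 in the frame of wedge_6 between -0.048 and 0.048 m and x of wedge_5_thick in the frame of wedge_6 above 0 m) and horizontal distance between lid and case above 0.08 m and contact force between the fingers and wedge_1 below 0.5 N and contact force between the fingers and wedge_2 below 0.5 N and contact force between the fingers and wedge_3 below 0.5 N and contact force between the fingers and wedge_4 below 0.5 N and contact force between the fingers and wedge_5 below 0.5 N and contact force between the fingers and wedge_6 below 0.5 N), for 0.3 s.
At the end, for the whole second after the job is handed in: all wedges flat on the pocket floor (4 mm, 0.1 rad), along the case's x (0.15 rad); any two pointing the same way are over 48 mm apart (origins, across them); both lid ends under 25.5 mm above the pocket floor (23 when home), both hooks back (under 0.03 rad), lid centred within 6 mm; at rest (x of wedge_1 in the frame of pocket between -0.007 and 0.007 m and y of wedge_1 in the frame of pocket between -0.068 and 0.068 m and z of wedge_1 in the frame of pocket between -0.003 and 0.004 m and angle between each of wedge_1, wedge_2, wedge_3, wedge_4, wedge_5, wedge_6's own z axis and vertical below 0.1 rad and angle between the x axis of each of wedge_1, wedge_2, wedge_3, wedge_4, wedge_5, wedge_6 and the x axis of case, either way round below 0.15 rad and linear speed of each of wedge_1, wedge_2, wedge_3, wedge_4, wedge_5, wedge_6, lid below 0.02 m/s and x of wedge_2 in the frame of pocket between -0.007 and 0.007 m and y of wedge_2 in the frame of pocket between -0.068 and 0.068 m and z of wedge_2 in the frame of pocket between -0.003 and 0.004 m and x of wedge_3 in the frame of pocket between -0.007 and 0.007 m and y of wedge_3 in the frame of pocket between -0.068 and 0.068 m and z of wedge_3 in the frame of pocket between -0.003 and 0.004 m and x of wedge_4 in the frame of pocket between -0.007 and 0.007 m and y of wedge_4 in the frame of pocket between -0.068 and 0.068 m and z of wedge_4 in the frame of pocket between -0.003 and 0.004 m and x of wedge_5 in the frame of pocket between -0.007 and 0.007 m and y of wedge_5 in the frame of pocket between -0.068 and 0.068 m and z of wedge_5 in the frame of pocket between -0.003 and 0.004 m and x of wedge_6 in the frame of pocket between -0.007 and 0.007 m and y of wedge_6 in the frame of pocket between -0.068 and 0.068 m and z of wedge_6 in the frame of pocket between -0.003 and 0.004 m and not (y of wedge_1 in the frame of wedge_2 between -0.048 and 0.048 m and x of wedge_1_thick in the frame of wedge_2 above 0 m) and not (y of wedge_1 in the frame of wedge_3 between -0.048 and 0.048 m and x of wedge_1_thick in the frame of wedge_3 above 0 m) and not (y of wedge_1 in the frame of wedge_4 between -0.048 and 0.048 m and x of wedge_1_thick in the frame of wedge_4 above 0 m) and not (y of wedge_1 in the frame of wedge_5 between -0.048 and 0.048 m and x of wedge_1_thick in the frame of wedge_5 above 0 m) and not (y of wedge_1 in the frame of wedge_6 between -0.048 and 0.048 m and x of wedge_1_thick in the frame of wedge_6 above 0 m) and not (y of wedge_2 in the frame of wedge_3 between -0.048 and 0.048 m and x of wedge_2_thick in the frame of wedge_3 above 0 m) and not (y of wedge_2 in the frame of wedge_4 between -0.048 and 0.048 m and x of wedge_2_thick in the frame of wedge_4 above 0 m) and not (y of wedge_2 in the frame of wedge_5 between -0.048 and 0.048 m and x of wedge_2_thick in the frame of wedge_5 above 0 m) and not (y of wedge_2 in the frame of wedge_6 between -0.048 and 0.048 m and x of wedge_2_thick in the frame of wedge_6 above 0 m) and not (y of wedge_3 in the frame of wedge_4 between -0.048 and 0.048 m and x of wedge_3_thick in the frame of wedge_4 above 0 m) and not (y of wedge_3 in the frame of wedge_5 between -0.048 and 0.048 m and x of wedge_3_thick in the frame of wedge_5 above 0 m) and not (y of wedge_3 in the frame of wedge_6 between -0.048 and 0.048 m and x of wedge_3_thick in the frame of wedge_6 above 0 m) and not (y of wedge_4 in the frame of wedge_5 between -0.048 and 0.048 m and x of wedge_4_thick in the frame of wedge_5 above 0 m) and not (y of wedge_4 in the frame of wedge_6 between -0.048 and 0.048 m and x of wedge_4_thick in the frame of wedge_6 above 0 m) and not (y of wedge_5 in the frame of wedge_6 between -0.048 and 0.048 m and x of wedge_5_thick in the frame of wedge_6 above 0 m) and z of each of lid_left, lid_right in the frame of pocket below 0.0255 m and value of joint each of snap_left, snap_right below 0.03 rad and horizontal distance between lid and case below 0.006 m and angle between the x axis of lid and the x axis of case, either way round below 0.08 rad); the robot touches nothing.
It fails at once if the mug is moved by more than 3 cm (distance of the_mug from where it was at the start of the episode above 0.03 m).
It fails at once if the hammer is moved by more than 3 cm (distance of the_hammer from where it was at the start of the episode above 0.03 m).
It fails at once if the roll of tape is moved by more than 3 cm (distance of the_tape from where it was at the start of the episode above 0.03 m).
Of wedge_1, wedge_2, wedge_3, wedge_4, wedge_5, wedge_6 only 4 to 6 are there at a start; the rules pass over those that are not, and their reading is None.
At some moment in a run one of wedge_2, wedge_3, wedge_4, wedge_5, wedge_6 may be knocked a few centimetres aside while the robot is not near it.
Once in a run the grip may slacken for a moment while it holds something.
It also fails if it takes over 210 s, if anything falls off the work surface, if the arm or the gripper's body presses on something with over 40 N, if the wrist force passes 120 N, or if a joint passes its speed limit or range.

## Working session

There is one attempt and no reset: what is moved stays moved. The work goes in short steps, Python scripts to look and compute and a tool call to move; the robot and the scene stay as the last step left them, time stands still between calls to the robot, and variables do not carry over. Pictures are saved under pics/ and viewed, at most 14 in all, crops included, and the job is handed in when it is done.

Besides the shell and the picture viewer there is one more tool, called after ">>>" by a JSON object that holds its "api" and its "payload". step_arm: Moves the arm, as the interface text tells. Its arguments: {"type":"object","properties":{"plan":{"type":"array","items":{"type":"number"}},"hand":{"type":"number"},"newtons":{"type":"number"}},"required":["plan"]}

```bash
mkdir -p pics; cat > h.py <<'E'
import numpy as np, cv2
from scipy.spatial.transform import Rotation as R
from workcell import sensors, viewer, env
def Rm(a): 
    a=np.array(a,float)
    return a if a.shape==(3,3) else R.from_euler('xyz',a,degrees=True).as_matrix()
def ray(p,uv):
    d=Rm(p['attitude'])@np.array([(uv[0]-p['cx'])/p['fx'],(uv[1]-p['cy'])/p['fy'],1]); return np.array(p['position'],float),d
def at_z(p,uv,z):
    o,d=ray(p,uv); return (o+d*(z-o[2])/d[2])
def proj(p,X):
    c=Rm(p['attitude']).T@(np.array(X,float)-p['position']); return np.array([p['fx']*c[0]/c[2]+p['cx'],p['fy']*c[1]/c[2]+p['cy']])
def save(p,n): cv2.imwrite('pics/'+n,p['img'][:,:,::-1])
def tool():
    s=sensors.state(); return np.array(s['ee_pos']),Rm(s['ee_rot']),s
def to_tool(target,yaw=None):
    """shift in tool cm; yaw target deg of tool y line"""
    x,M,s=tool(); return M.T@(np.array(target)-x)/10
E
python3 - <<'E'
from h import *
ps={n:viewer.grab_frame(n) for n in('top','side','wrist')}
for n,p in ps.items():
    save(p,n+'0.png'); print(n,p['fx'],p['cx'],p['cy'],p['position'],p['attitude'])
p=ps['top']
for n,z in(('wedge_2',0),('wedge_2_thick',11),('lid',45),('lid_knob',66),('lid_left',45),('lid_right',45),('case',0),('the_tape',0),('the_mug',0),('the_hammer',0),('pocket',6),('lid_space',0)):
    for d in viewer.pinpoint(n,p):
        print(n,round(d['score'],2),np.round(d['location']),np.round(at_z(p,d['location'],z)))
E
```

```text
top 422.598345213145 278.632098830507 208.7270147667894 [ 393.12334104  153.70664515 1067.25562056] [-171.58151993    0.89130773  -89.53310301]
side 511.5090869361785 276.4929271712892 207.59293446417922 [ 117.19047691 -773.88112238 1016.88931866] [-132.3308793     0.19494246  -23.52461278]
wrist 334.23844800360223 281.84213931598674 219.9421715616726 [202.38553925 543.19922163 384.72359912] [1.66301684e+02 8.40656195e-02 6.30788871e+01]
wedge_2 0.87 [219. 250.] [444. 321.   0.]
wedge_2 0.75 [184. 203.] [565. 414.   0.]
wedge_2 0.68 [238. 173.] [645. 278.   0.]
wedge_2 0.56 [218. 200.] [573. 326.   0.]
wedge_2_thick 0.62 [220. 237.] [476. 317.  11.]
lid 0.98 [295. 195.] [578. 130.  45.]
lid 0.6 [171. 307.] [308. 425.  45.]
lid 0.51 [242. 174.] [632. 262.  45.]
lid_knob 0.86 [169. 305.] [312. 424.  66.]
lid_knob 0.63 [299. 194.] [576. 123.  66.]
lid_left 0.67 [262. 203.] [559. 212.  45.]
lid_left 0.63 [163. 333.] [247. 440.  45.]
lid_right 0.76 [334. 196.] [576.  37.  45.]
lid_right 0.63 [180. 280.] [371. 405.  45.]
case 0.83 [296. 201.] [571. 127.   0.]
the_tape 0.92 [160. 182.] [619. 479.   0.]
the_mug 0.67 [406. 149.] [ 709. -159.    0.]
the_mug 0.65 [160. 183.] [617. 480.   0.]
the_mug 0.56 [297. 202.] [570. 125.   0.]
the_hammer 0.64 [270. 132.] [755. 196.   0.]
the_hammer 0.55 [299. 195.] [588. 121.   0.]
pocket 0.82 [299. 200.] [573. 120.   6.]
lid_space 0.8 [366. 201.] [573. -52.   0.]
lid_space 0.32 [182. 201.] [570. 420.   0.]
```

View pics/top0.png

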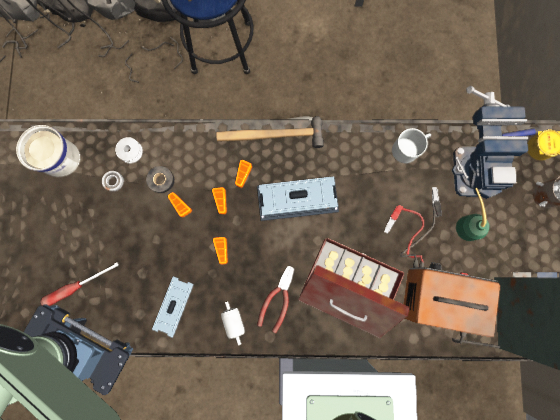

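View pics/side0.png

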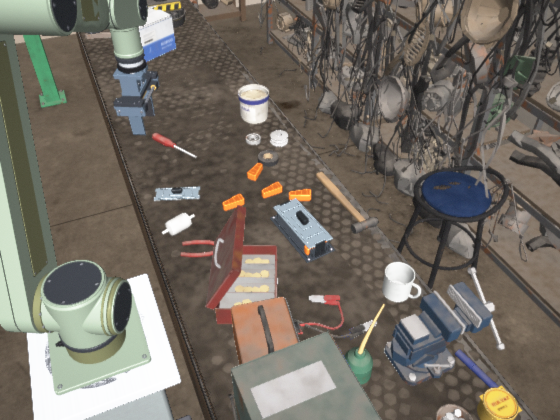

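```bash
cat >> h.py <<'E'
from scipy.optimize import minimize
WEDGE=np.array([[33,-17],[33,17],[-33,1],[-33,-17]],float); LID=np.array([[38,-93],[38,93],[-38,93],[-38,-93]],float)
CASEW=None
def mask_orange(p):
    h=cv2.cvtColor(p['img'],cv2.COLOR_RGB2HSV); m=cv2.inRange(h,(4,140,110),(26,255,255))
    return cv2.morphologyEx(m,cv2.MORPH_OPEN,np.ones((2,2),np.uint8))
def sil(p,poly,q,z0,z1,S=8,shape=(420,560)):
    c,s=np.cos(q[2]),np.sin(q[2]); P=poly@np.array([[c,s],[-s,c]])+q[:2]
    pts=np.array([proj(p,[*a,z]) for a in P for z in(z0,z1)],np.float32)
    m=np.zeros(shape,np.uint8); h=cv2.convexHull(pts); cv2.fillConvexPoly(m,np.round(h*2**6).astype(np.int32),255,cv2.LINE_AA,6); return m
def fit(p,mask,poly,q0,z0,z1,both=False):
    """q=(x,y,yaw rad)"""
    def cost(v,off=0):
        q=np.array([v[0],v[1],v[2]/50+off]); return np.abs(sil(p,poly,q,z0,z1).astype(float)-mask).sum()/255
    best=None
    for off in(0,np.pi) if both else (0,):
        x0=np.array([q0[0],q0[1],q0[2]*50])
        for k in (12,4):
            r=minimize(lambda v:cost(v,off),x0,method='Nelder-Mead',options=dict(initial_simplex=x0+k*np.vstack([np.zeros(3),np.eye(3)]),xatol=.05,fatol=.1,maxiter=200)); x0=r.x
        q=np.array([x0[0],x0[1],(x0[2]/50+off+np.pi)%(2*np.pi)-np.pi])
        if best is None or r.fun<best[1]: best=(q,r.fun)
    return best
def wedges(p,z=0,amin=60,box=None):
    m=mask_orange(p); n,l,st,ce=cv2.connectedComponentsWithStats(m); out=[]
    for i in range(1,n):
        if st[i,4]<amin: continue
        mi=(l==i).astype(np.uint8)*255
        c=at_z(p,ce[i],z+11)
        if box and not(box[0]<c[0]<box[1] and box[2]<c[1]<box[3]): continue
        (cx,cy),(w,h),a=cv2.minAreaRect(cv2.findNonZero(mi)); b=cv2.boxPoints(((cx,cy),(w,h),a))
        e=(b[0]-b[1],b[1]-b[2])[int(np.linalg.norm(b[1]-b[2])>np.linalg.norm(b[0]-b[1]))]
        d=at_z(p,ce[i]+e/2,z+11)-c; yaw=np.arctan2(d[1],d[0])
        q,f=fit(p,mi,WEDGE,(c[0],c[1],yaw),z,z+22,True); out.append((q,f,int(st[i,4])))
    return out
E
python3 - <<'E'
from h import *
p=viewer.grab_frame('top')
for q,f,a in wedges(p,box=(250,750,200,500)): print('W',np.round(q[:2],1),round(np.degrees(q[2]),1),'resid',round(f),a)
h=cv2.cvtColor(p['img'],cv2.COLOR_RGB2HSV)
print(h[195,280],h[195,320],h[212,300],h[170,300])
m=((h[...,0]>85)&(h[...,0]<125)&(h[...,2]>150)).astype(np.uint8)*255
m[:160]=0;m[225:]=0;m[:,:245]=0;m[:,350:]=0
m=cv2.morphologyEx(m,cv2.MORPH_CLOSE,np.ones((15,15)));cv2.imwrite('pics/m.png',m)
r=fit(p,m,LID,(576,123,.09),45,50);print('lid',r[0],np.degrees(r[0][2]),r[1],(m>0).sum())
x,M,s=tool();print(x,s['ee_rot'],s['force'])
E
```

```text
W [638.1 266.8] -24.1 resid 50 310
W [566.1 321. ] 5.6 resid 47 314
W [560.6 420.4] -145.6 resid 42 314
W [440.2 315.2] 1.9 resid 43 328
[102  30 226] [100  31 224] [106  42 103] [ 16  66 116]
lid [5.77151934e+02 1.24257589e+02 1.21607809e-01] 6.96761419152657 217.64313725490197 2295
[260.31122804 512.73501324 188.58597284] [1.79993031e+02 9.88430328e-04 1.53085861e+02] [-0.63471199 -0.49447398 -0.70548274]
```

```bash
cat >> h.py <<'E'
def plan(xyz,yaw,zlast=True):
    """print moves from measured pose: turn (tool z total rad) and shifts in tool axes after the turn, cm"""
    x,M,s=tool(); T=R.from_euler('xyz',[180,0,yaw],degrees=True).as_matrix()
    rv=R.from_matrix(M.T@T).as_rotvec(); d=T.T@(np.array(xyz,float)-x)/10
    n=int(np.ceil(np.abs(rv).max()/.124)); m=int(np.ceil(np.abs(d).max()/4.1))
    print('at',np.round(x,1),np.round(s['ee_rot'],1),'t',round(s['time_s'],1),'w',round(s['gripper_width'],1),'F',np.round(s['force'],1))
    print('turn',n,'x',np.round(rv/max(n,1),4),'tot',np.round(rv,3),'| shift',np.round(d,2),'=',m,'x',np.round(d/m,2))
E
python3 - <<'E'
from h import *
plan([577,124,190],96.5)
E
```

```text
at [260.3 512.7 188.6] [180.    0.  153.1] t 0.8 w 91.1 F [-0.6 -0.5 -0.7]
turn 8 x [ 0.     -0.      0.1235] tot [ 0.    -0.     0.988] | shift [-42.21  27.06  -0.14] = 11 x [-3.84  2.46 -0.01]
```

>>> {"api": "step_arm", "payload": {"plan": [0,0,0,0,0,0.1235,0,0,0,0,0,0.1235,0,0,0,0,0,0.1235,0,0,0,0,0,0.1235]}}

```text
time_s: 1.13
ee_pos: [260.3, 512.7, 188.6]
ee_rot: [180.0, -0.0, 124.4]
force: [0.1, 0.3, -0.1]
gripper_width: 90.9
gripper_force: 0.0
```

>>> {"api": "step_arm", "payload": {"plan": [0,0,0,0,0,0.1235,0,0,0,0,0,0.1235,0,0,0,0,0,0.1235,0,0,0,0,0,0.1235]}}

```text
time_s: 1.47
ee_pos: [260.3, 512.7, 188.6]
ee_rot: [180.0, -0.0, 96.1]
force: [0.4, 0.5, -0.3]
gripper_width: 91.1
gripper_force: 0.0
```

>>> {"api": "step_arm", "payload": {"plan": [-3.25,2.08,0,0,0,0,-3.25,2.08,0,0,0,0,-3.25,2.08,0,0,0,0,-3.25,2.08,0,0,0,0,-3.25,2.08,0,0,0,0]}}

```text
time_s: 1.88
ee_pos: [382.8, 361.6, 188.7]
ee_rot: [180.0, -0.0, 96.5]
force: [0.6, 1.2, 0.6]
gripper_width: 91.1
gripper_force: 0.0
```

>>> {"api": "step_arm", "payload": {"plan": [-3.25,2.08,0,0,0,0,-3.25,2.08,0,0,0,0,-3.25,2.08,0,0,0,0,-3.25,2.08,0,0,0,0]}}

```text
time_s: 2.22
ee_pos: [480.2, 241.6, 188.8]
ee_rot: [180.0, -0.0, 96.5]
force: [0.3, 0.2, -0.1]
gripper_width: 91.7
gripper_force: 0.0
```

>>> {"api": "step_arm", "payload": {"plan": [-3.25,2.08,0,0,0,0,-3.25,2.08,0,0,0,0,-3.25,2.08,0,0,0,0,-3.25,2.08,0,0,0,0]}}

```text
time_s: 2.55
ee_pos: [577.6, 121.7, 188.7]
ee_rot: [180.0, -0.0, 96.5]
force: [-0.5, 0.1, -0.1]
gripper_width: 91.3
gripper_force: 0.0
```

```bash
python3 - <<'E'
from h import *
plan([577,124,190],96.5)
p=viewer.grab_frame('wrist');save(p,'w1.png')
for n,z in(('lid',45),('lid_knob',66),('lid_left',45),('lid_right',45),('case',0)):
    for d in viewer.pinpoint(n,p)[:2]: print(n,round(d['score'],2),np.round(d['location']),np.round(at_z(p,d['location'],z),1))
E
```

```text
at [577.6 121.7 188.7] [180.   -0.   96.5] t 2.5 w 91.3 F [-0.5  0.1 -0.1]
turn 1 x [ 0.0004 -0.0002 -0.0007] tot [ 0.    -0.    -0.001] | shift [ 0.24 -0.03 -0.13] = 1 x [ 0.24 -0.03 -0.13]
lid 0.96 [283. 202.] [580.3 124.5  45. ]
lid_knob 0.87 [282. 203.] [578.5 127.4  66. ]
lid_left 0.77 [281. 112.] [567.6 212.8  45. ]
lid_right 0.84 [286. 282.] [593.4  36.7  45. ]
```

View pics/w1.png

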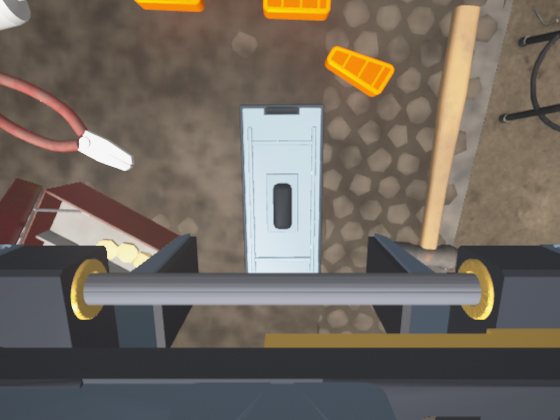

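```bash
python3 - <<'E'
from h import *
p=viewer.grab_frame('wrist')
h=cv2.cvtColor(p['img'],cv2.COLOR_RGB2HSV)
m=((h[...,0]>85)&(h[...,0]<125)&(h[...,2]>150)).astype(np.uint8)
L=[];Rr=[]
for r in range(125,240,5):
    c=np.where(m[r,225:340])[0]+225
    L.append(at_z(p,(c.min(),r),50)[:2]);Rr.append(at_z(p,(c.max()+1,r),50)[:2])
for e in(L,Rr):
    e=np.array(e);k=np.polyfit(e[:,1],e[:,0],1);print('yaw',-np.degrees(np.arctan(k[0])),'x at y=124',np.polyval(k,124),np.std(e[:,0]-np.polyval(k,e[:,1])))
k=(h[185:235,268:298,2]<80).astype(np.uint8)
(cx,cy),wh,a=cv2.minAreaRect(cv2.findNonZero(k));print(at_z(p,(cx+268,cy+185),75),wh,a)
E
```

```text
yaw 6.764509979368764 x at y=124 540.9936481722461 0.3077425365416892
yaw 7.1733156587833005 x at y=124 617.898905801595 0.3191898012021623
[578.92283465 126.85251539  75.        ] (43.0, 16.0) 90.0
```

>>> {"api": "step_arm", "payload": {"plan": [0.36,0.21,3.0,0,0,-0.009,0,0,3.5,0,0,0,0,0,3.5,0,0,0,0,0,2.17,0,0,0], "hand": 4.5}}

```text
time_s: 3.23
ee_pos: [575.6, 128.4, 64.0]
ee_rot: [-179.8, 0.0, 97.1]
force: [-0.9, 0.8, -0.1]
gripper_width: 67.3
gripper_force: 0.0
```

>>> {"api": "step_arm", "payload": {"plan": [0,0,0,0,0,0,0,0,0,0,0,0,0,0,0,0,0,0,0,0,0,0,0,0,0,0,0,0,0,0], "hand": 0.5, "newtons": 35}}

```text
time_s: 3.65
ee_pos: [579.6, 127.7, 68.9]
ee_rot: [179.8, -0.0, 97.0]
force: [-0.1, 0.4, 1.0]
gripper_width: 34.0
gripper_force: 0.0
```

>>> {"api": "step_arm", "payload": {"plan": [0,0,0,0,0,0,0,0,0,0,0,0,0,0,0,0,0,0,0,0,0,0,0,0,0,0,0,0,0,0]}}

```text
time_s: 4.07
ee_pos: [578.4, 127.2, 66.9]
ee_rot: [180.0, -0.0, 97.0]
force: [0.3, -0.3, -0.5]
gripper_width: 5.5
gripper_force: 0.0
```

```bash
python3 - <<'E'
from h import *
p=viewer.grab_frame('side');q=viewer.grab_frame('wrist')
a=cv2.resize(p['img'][170:280,230:370],None,fx=4,fy=4)
a=np.hstack([cv2.resize(a,(420,330)),cv2.resize(q['img'],(380,330))])
cv2.imwrite('pics/c1.png',a[:,:,::-1]);plan([579,125,67],97)
E
```

```text
at [578.3 127.2  66.8] [-180.   -0.   97.] t 4.2 w 4.7 F [ 0.5 -0.9  0.1]
turn 1 x [-0.0001 -0.0001 -0.0002] tot [-0. -0. -0.] | shift [-0.23  0.04 -0.02] = 1 x [-0.23  0.04 -0.02]
```

View pics/c1.png

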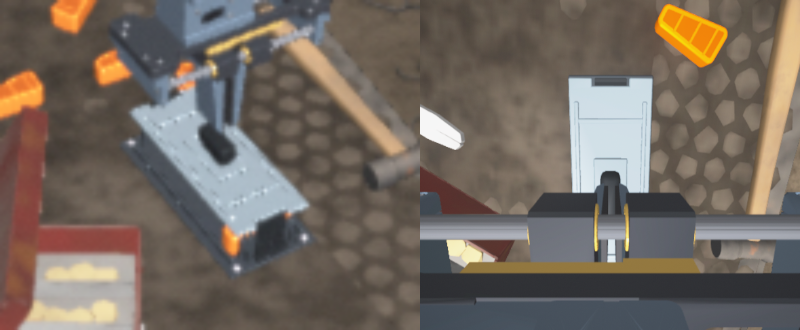

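```bash
python3 - <<'E'
from h import *
p=viewer.grab_frame('side');q=viewer.grab_frame('wrist')
for z in(35,55,70,90): print(z,at_z(p,(301.7,217.7),z),at_z(q,(280,229),z))
x,M,s=tool();print(q['position'],q['attitude'])
for P in(x,x-[0,0,14]): print(proj(p,P),proj(q,P))
q2=q['img'];a=cv2.resize(q2[180:340,180:400],None,fx=3.4,fy=3.4);cv2.imwrite('pics/c2.png',a[:,:,::-1])
E
```

```text
35 [592.02544047 149.09487858  35.        ] [577.85431867 131.62798892  35.        ]
55 [582.35357716 130.29487773  55.        ] [577.32478484 137.06568983  55.        ]
70 [575.09967968 116.1948771   70.        ] [576.92763447 141.14396552  70.        ]
90 [565.42781638  97.39487626  90.        ] [576.39810065 146.58166643  90.        ]
[571.79895381 193.80959359 263.70549778] [1.66278110e+02 6.06262821e-02 6.98200399e+00]
[300.97876692 215.67172451] [279.54773972 249.45301341]
[300.83085012 219.40961266] [279.71152074 242.60689509]
```

View pics/c2.png

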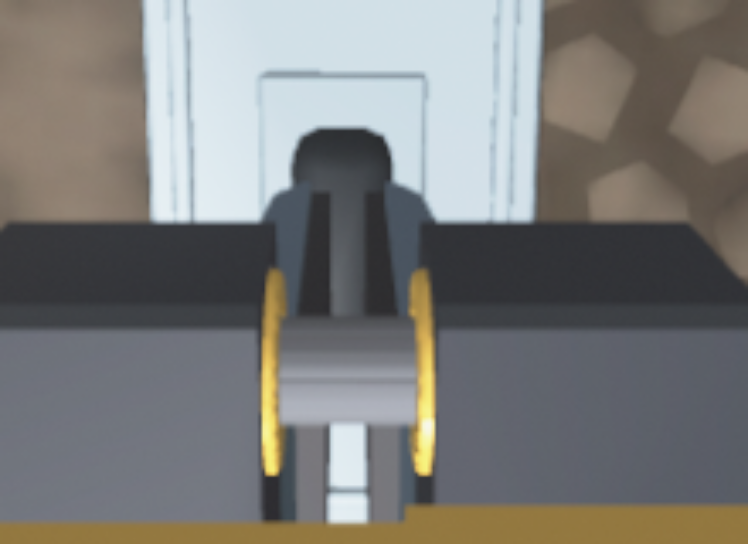

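>>> {"api": "step_arm", "payload": {"plan": [0,0,0,0,0,0,0,0,0,0,0,0,0,0,0,0,0,0,0,0,0,0,0,0,0,0,0,0,0,0], "hand": 5}}

```text
time_s: 4.68
ee_pos: [578.3, 127.3, 66.8]
ee_rot: [180.0, -0.0, 97.0]
force: [-0.0, -0.1, -0.5]
gripper_width: 35.4
gripper_force: 0.0
```

```bash
python3 - <<'E'
from h import *
p=viewer.grab_frame('wrist')
h=cv2.cvtColor(p['img'],cv2.COLOR_RGB2HSV)
m=((h[...,0]>85)&(h[...,0]<125)&(h[...,2]>150)).astype(np.uint8)
for r in range(130,235,20):
    c=np.where(m[r,180:380])[0]+180
    for z in(45,50,55):
        print(r,z,np.round(np.linalg.norm(at_z(p,(c.min(),r),z)-at_z(p,(c.max()+1,r),z))*np.cos(0.01),1),end=' ')
    print()
for n,z in(('lid_knob',66),('lid',45),('lid_left',45)): print(n,[(round(d['score'],2),np.round(d['location']),np.round(at_z(p,d['location'],z),1)) for d in viewer.pinpoint(n,p)[:1]])
s=viewer.grab_frame('side');print([(d['score'],np.round(d['location'])) for d in viewer.pinpoint('lid_knob',s)[:2]])
a=np.hstack([cv2.resize(s['img'][170:280,230:370],(420,330)),cv2.resize(p['img'],(380,330))])
cv2.imwrite('pics/c3.png',a[:,:,::-1])
E
```

```text
130 45 77.1 130 50 75.4 130 55 73.6 
150 45 77.6 150 50 75.8 150 55 74.0 
170 45 77.3 170 50 75.6 170 55 73.8 
190 45 77.1 190 50 75.4 190 55 73.6 
210 45 76.9 210 50 75.2 210 55 73.4 
230 45 76.7 230 50 74.9 230 55 73.2 
lid_knob [(0.92, array([277., 251.]), array([576.8, 125.7,  66. ]))]
lid [(0.58, array([280., 242.]), array([578.9, 125.5,  45. ]))]
lid_left [(0.57, array([282., 105.]), array([569.6, 213.7,  45. ]))]
[(0.82, array([177., 188.])), (0.7, array([304., 219.]))]
```

View pics/c3.png

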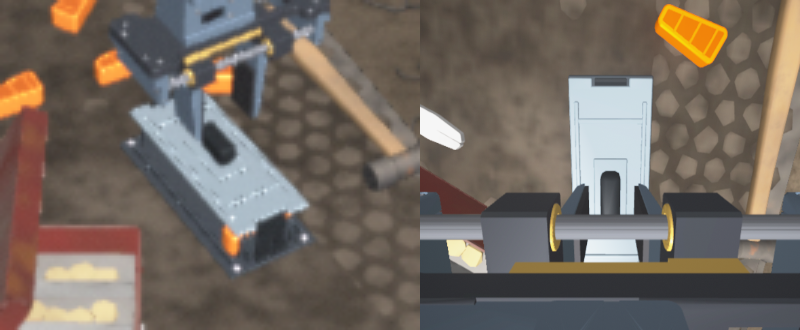

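```bash
python3 -c "
from h import *
print(env.finger_overhang); x,M,s=tool();print(x,s['gripper_width'])"
```

```text
14.0
[578.33805237 127.23405622  66.87946018] 49.53076216445843
```

>>> {"api": "step_arm", "payload": {"plan": [0,0,0.2,0,0,0,0,0,0,0,0,0,0,0,0,0,0,0], "hand": 4}}

```text
time_s: 5.23
ee_pos: [578.1, 127.2, 64.6]
ee_rot: [-180.0, -0.0, 97.0]
force: [1.2, -0.0, -0.2]
gripper_width: 40.3
gripper_force: 0.0
```

>>> {"api": "step_arm", "payload": {"plan": [0,0,0.2,0,0,0,0,0,0,0,0,0,0,0,0,0,0,0]}}

```text
time_s: 5.48
ee_pos: [578.2, 127.2, 62.7]
ee_rot: [-180.0, -0.0, 97.0]
force: [-0.9, -0.3, 0.4]
gripper_width: 39.8
gripper_force: 0.0
```

>>> {"api": "step_arm", "payload": {"plan": [0,0,0.2,0,0,0,0,0,0,0,0,0,0,0,0.2,0,0,0,0,0,0,0,0,0]}}

```text
time_s: 5.82
ee_pos: [578.1, 127.2, 58.5]
ee_rot: [-180.0, -0.0, 97.0]
force: [-0.1, -1.0, 0.4]
gripper_width: 39.8
gripper_force: 0.0
```

>>> {"api": "step_arm", "payload": {"plan": [0,0,0.2,0,0,0,0,0,0,0,0,0,0,0,0,0,0,0]}}

```text
time_s: 6.07
ee_pos: [578.2, 127.2, 56.7]
ee_rot: [-180.0, -0.0, 97.0]
force: [-0.4, 0.0, 0.1]
gripper_width: 40.2
gripper_force: 0.0
```

>>> {"api": "step_arm", "payload": {"plan": [0,0,0.2,0,0,0,0,0,0,0,0,0,0,0,0,0,0,0]}}

```text
time_s: 6.32
ee_pos: [578.2, 127.2, 54.7]
ee_rot: [-180.0, -0.0, 97.0]
force: [-0.3, 0.2, 0.4]
gripper_width: 39.7
gripper_force: 0.0
```

```bash
python3 - <<'E'
from h import *
p=viewer.grab_frame('wrist');s=viewer.grab_frame('side')
a=np.hstack([cv2.resize(s['img'][180:260,260:350],(450,400)),cv2.resize(p['img'][180:320,220:340],(343,400))])
cv2.imwrite('pics/c4.png',a[:,:,::-1])
x,M,_=tool()
print(s['position'])
for sg in(-1,1):
  t=x+M@[0,sg*20,14];print('tip',t,proj(s,t),proj(p,t))
E
```

```text
[ 117.19047691 -773.88112238 1016.88931866]
tip [558.49422476 124.81035028  40.85916428] [294.52828913 225.14492594] [249.58213373 242.64147423]
tip [598.19681094 129.67909068  40.86334855] [306.82535634 219.96995351] [310.1769459  242.65984631]
```

View pics/c4.png

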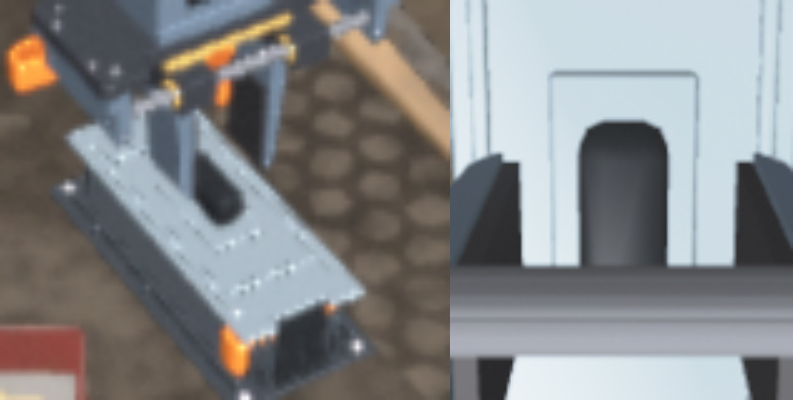

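>>> {"api": "step_arm", "payload": {"plan": [0,0,0.3,0,0,0,0,0,0.3,0,0,0,0,0,0,0,0,0]}}

```text
time_s: 6.67
ee_pos: [577.8, 127.1, 48.1]
ee_rot: [-179.9, 0.0, 97.0]
force: [0.7, 0.1, -1.0]
gripper_width: 40.0
gripper_force: 0.0
```

>>> {"api": "step_arm", "payload": {"plan": [0,0,0,0,0,0,0,0,0,0,0,0,0,0,0,0,0,0,0,0,0,0,0,0,0,0,0,0,0,0], "hand": 1.0, "newtons": 10}}

```text
time_s: 7.08
ee_pos: [578.0, 127.2, 49.1]
ee_rot: [-180.0, -0.0, 97.0]
force: [-0.9, 0.0, 3.4]
gripper_width: 11.1
gripper_force: 1.6
```

```bash
python3 - <<'E'
from h import *
p=viewer.grab_frame('wrist');s=viewer.grab_frame('side')
a=np.hstack([cv2.resize(s['img'][180:260,260:350],(450,400)),cv2.resize(p['img'][180:320,220:340],(343,400))])
cv2.imwrite('pics/c5.png',a[:,:,::-1])
x,M,t=tool();print(x,t['gripper_width'],t['gripper_force'],p['position'],t['qpos'])
E
```

```text
[578.03623823 127.20775897  49.14826271] 10.000863982572534 1.48198560680612 [571.58133328 193.82302864 245.9984168 ] [1.12947587e+01 2.65469215e+01 9.83955638e+01 6.18422758e-03
 5.50782719e+01 4.29988420e+00]
```

View pics/c5.png

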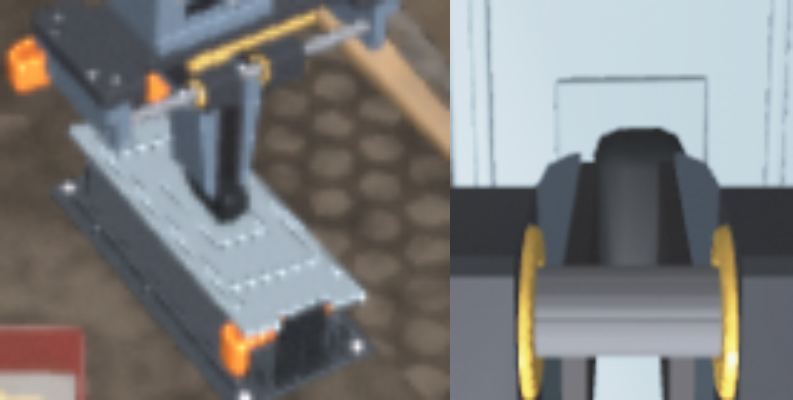

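>>> {"api": "step_arm", "payload": {"plan": [0,0,-0.2,0,0,0,0,0,0,0,0,0,0,0,0,0,0,0,0,0,0,0,0,0,0,0,0,0,0,0], "hand": 4}}

```text
time_s: 7.6
ee_pos: [578.4, 127.2, 50.8]
ee_rot: [180.0, -0.0, 97.0]
force: [0.3, -0.3, 0.1]
gripper_width: 39.2
gripper_force: 0.0
```

>>> {"api": "step_arm", "payload": {"plan": [0,0,0.6,0,0,0,0,0,0.6,0,0,0,0,0,0.5,0,0,0,0,0,0.4,0,0,0,0,0,0,0,0,0]}}

```text
time_s: 8.02
ee_pos: [577.4, 127.0, 28.5]
ee_rot: [-179.9, 0.0, 97.0]
force: [-1.1, -0.1, 0.7]
gripper_width: 40.2
gripper_force: 0.0
```

>>> {"api": "step_arm", "payload": {"plan": [0,0,0,0,0,0,0,0,0,0,0,0,0,0,0,0,0,0,0,0,0,0,0,0,0,0,0,0,0,0], "hand": 0.5, "newtons": 35}}

```text
time_s: 8.43
ee_pos: [578.5, 127.3, 30.2]
ee_rot: [180.0, -0.0, 97.0]
force: [0.6, 0.4, 0.4]
gripper_width: 17.5
gripper_force: 35.0
```

>>> {"api": "step_arm", "payload": {"plan": [0,0,-1,0,0,0,0,0,-2,0,0,0,0,0,-3,0,0,0,0,0,-3,0,0,0,0,0,-3,0,0,0]}}

```text
time_s: 8.85
ee_pos: [577.9, 127.2, 151.6]
ee_rot: [-180.0, -0.0, 97.0]
force: [0.4, 0.3, -0.9]
gripper_width: 17.7
gripper_force: 35.0
```

>>> {"api": "step_arm", "payload": {"plan": [0,0,0,0,0,-0.121,0,0,0,0,0,-0.121,0,0,0,0,0,-0.121,0,0,0,0,0,-0.121]}}

```text
time_s: 9.18
ee_pos: [578.2, 127.2, 150.8]
ee_rot: [180.0, 0.0, 125.1]
force: [0.1, 0.1, -1.3]
gripper_width: 17.7
gripper_force: 35.0
```

>>> {"api": "step_arm", "payload": {"plan": [0,0,0,0,0,-0.121,0,0,0,0,0,-0.121,0,0,0,0,0,-0.121,0,0,0,0,0,-0.121]}}

```text
time_s: 9.52
ee_pos: [578.1, 127.2, 150.5]
ee_rot: [180.0, 0.0, 152.8]
force: [-0.2, 0.6, -1.2]
gripper_width: 17.3
gripper_force: 35.0
```

>>> {"api": "step_arm", "payload": {"plan": [0,0,0,0,0,-0.121,0,0,0,0,0,-0.121,0,0,0,0,0,-0.121,0,0,0,0,0,-0.121]}}

```text
time_s: 9.85
ee_pos: [578.1, 127.2, 150.5]
ee_rot: [180.0, 0.0, -179.5]
force: [-1.2, -0.3, -1.3]
gripper_width: 17.9
gripper_force: 35.0
```

```bash
python3 - <<'E'
from h import *
p=viewer.grab_frame('top')
for n,z in(('lid_space',0),('pocket',6),('case',0)):
    for d in viewer.pinpoint(n,p)[:2]: print(n,round(d['score'],2),np.round(d['location']),np.round(at_z(p,d['location'],z)))
s=viewer.grab_frame('side')
for n,z in(('lid_space',0),('pocket',6),('case',0)):
    for d in viewer.pinpoint(n,s)[:2]: print(n,round(d['score'],2),np.round(d['location']),np.round(at_z(s,d['location'],z)))
cv2.imwrite('pics/c6.png',np.hstack([p['img'][130:270,150:420],p['img'][0:140,0:0]])[:,:,::-1].repeat(2,0).repeat(2,1))
plan([575,-53,130],180)
E
```

```text
lid_space 0.64 [329. 281.] [571. -57.   0.]
lid_space 0.25 [230. 204.] [440. 321.   0.]
pocket 0.97 [306. 234.] [589. 114.   6.]
pocket 0.54 [308. 187.] [682. 291.   6.]
case 0.87 [302. 231.] [587. 132.   0.]
at [578.3 127.2 149.9] [ 180.    -0.  -179.9] t 10.2 w 17.5 F [ 0.1 -0.2 -1.7]
turn 1 x [ 0.0001 -0.      0.002 ] tot [ 0.    -0.     0.002] | shift [  0.33 -18.02   1.99] = 5 x [ 0.07 -3.6   0.4 ]
```

View pics/c6.png

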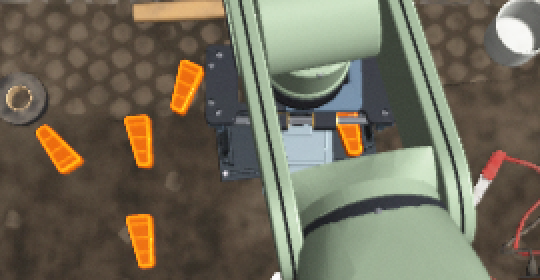

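>>> {"api": "step_arm", "payload": {"plan": [0.07,-3.64,0,0,0,0,0.07,-3.64,0,0,0,0,0.07,-3.64,0,0,0,0,0.07,-3.64,0,0,0,0,0.07,-3.64,0,0,0,0]}}

```text
time_s: 10.67
ee_pos: [575.1, -56.3, 150.0]
ee_rot: [180.0, 0.0, -179.8]
force: [0.4, 0.3, -0.7]
gripper_width: 18.0
gripper_force: 35.0
```

>>> {"api": "step_arm", "payload": {"plan": [0,0,3,0,0,0,0,0,4,0,0,0,0,0,4,0,0,0,0,0,2.5,0,0,0,0,0,1,0,0,0]}}

```text
time_s: 11.08
ee_pos: [572.2, -54.6, 0.9]
ee_rot: [179.9, -0.4, -179.9]
force: [1.1, 0.4, -0.5]
gripper_width: 17.6
gripper_force: 35.0
```

>>> {"api": "step_arm", "payload": {"plan": [0,0,0.3,0,0,0,0,0,0.2,0,0,0,0,0,0,0,0,0,0,0,0,0,0,0]}}

```text
time_s: 11.42
ee_pos: [577.0, -54.8, 1.7]
ee_rot: [-180.0, 0.2, -179.8]
force: [-0.0, 0.2, -0.7]
gripper_width: 17.7
gripper_force: 35.0
```

>>> {"api": "step_arm", "payload": {"plan": [0,0,0.2,0,0,0,0,0,0.2,0,0,0,0,0,0,0,0,0,0,0,0,0,0,0]}}

```text
time_s: 11.75
ee_pos: [575.4, -54.7, -3.9]
ee_rot: [180.0, 0.0, -179.8]
force: [-0.2, -0.1, -0.8]
gripper_width: 17.9
gripper_force: 35.0
```

>>> {"api": "step_arm", "payload": {"plan": [0,0,0.3,0,0,0,0,0,0.2,0,0,0,0,0,0,0,0,0,0,0,0,0,0,0]}}

```text
time_s: 12.08
ee_pos: [575.2, -54.7, -9.4]
ee_rot: [180.0, -0.0, -179.8]
force: [0.1, 0.3, -1.1]
gripper_width: 18.1
gripper_force: 35.0
```

>>> {"api": "step_arm", "payload": {"plan": [0,0,0.2,0,0,0,0,0,0,0,0,0,0,0,0,0,0,0]}}

```text
time_s: 12.33
ee_pos: [575.3, -54.8, -11.3]
ee_rot: [180.0, -0.0, -179.8]
force: [1.2, -0.5, -1.8]
gripper_width: 17.9
gripper_force: 35.0
```

>>> {"api": "step_arm", "payload": {"plan": [0,0,0.2,0,0,0,0,0,0,0,0,0,0,0,0,0,0,0]}}

```text
time_s: 12.58
ee_pos: [575.3, -54.8, -13.3]
ee_rot: [180.0, -0.0, -179.8]
force: [0.8, 0.1, -2.3]
gripper_width: 17.8
gripper_force: 35.0
```

>>> {"api": "step_arm", "payload": {"plan": [0,0,0.15,0,0,0,0,0,0,0,0,0,0,0,0,0,0,0]}}

```text
time_s: 12.83
ee_pos: [575.7, -54.9, -14.3]
ee_rot: [-180.0, 0.0, -179.8]
force: [-0.7, -0.1, 2.0]
gripper_width: 18.1
gripper_force: 35.0
```

>>> {"api": "step_arm", "payload": {"plan": [0,0,0,0,0,0,0,0,0,0,0,0,0,0,0,0,0,0,0,0,0,0,0,0], "hand": 5}}

```text
time_s: 13.17
ee_pos: [575.4, -54.7, -14.7]
ee_rot: [180.0, -0.0, -179.8]
force: [0.6, -0.6, 0.9]
gripper_width: 41.4
gripper_force: 0.0
```

>>> {"api": "step_arm", "payload": {"plan": [0,0,-1.5,0,0,0,0,0,-3.5,0,0,0,0,0,-4,0,0,0,0,0,-4,0,0,0,0,0,-4,0,0,0]}}

```text
time_s: 13.58
ee_pos: [574.9, -54.7, 157.0]
ee_rot: [180.0, -0.0, -179.8]
force: [1.4, 0.9, 0.2]
gripper_width: 50.2
gripper_force: 0.0
```

>>> {"api": "step_arm", "payload": {"plan": [0,4,0,0,0,0,0,4,0,0,0,0,0,4,0,0,0,0,0,4,0,0,0,0,0,4,0,0,0,0], "hand": 9.1}}

```text
time_s: 14.0
ee_pos: [574.4, 146.9, 155.5]
ee_rot: [180.0, 0.0, -179.8]
force: [0.3, 0.0, 0.7]
gripper_width: 80.7
gripper_force: 0.0
```

>>> {"api": "step_arm", "payload": {"plan": [3,2.7,0,0,0,0,3,2.7,0,0,0,0,3,2.7,0,0,0,0,3,2.7,0,0,0,0]}}

```text
time_s: 14.33
ee_pos: [452.8, 253.9, 155.1]
ee_rot: [180.0, -0.0, -179.8]
force: [0.9, 0.9, 0.0]
gripper_width: 90.8
gripper_force: 0.0
```

>>> {"api": "step_arm", "payload": {"plan": [0,0,0,0,0,0.12,0,0,0,0,0,0.12,0,0,0,0,0,0.12,0,0,0,0,0,0.12,0,0,0,0,0,0.12]}}

```text
time_s: 14.75
ee_pos: [454.1, 253.0, 155.3]
ee_rot: [180.0, -0.0, 145.5]
force: [0.1, -0.8, 0.4]
gripper_width: 90.8
gripper_force: 0.0
```

>>> {"api": "step_arm", "payload": {"plan": [0,0,0,0,0,0.12,0,0,0,0,0,0.12,0,0,0,0,0,0.12,0,0,0,0,0,0.12,0,0,0,0,0,0.12]}}

```text
time_s: 15.17
ee_pos: [454.2, 252.8, 155.3]
ee_rot: [-180.0, -0.0, 111.1]
force: [-0.4, 0.3, 0.1]
gripper_width: 91.2
gripper_force: 0.0
```

>>> {"api": "step_arm", "payload": {"plan": [0,0,0,0,0,0.12,0,0,0,0,0,0.12,0,0,0,0,0,0,0,0,0,0,0,0]}}

```text
time_s: 15.5
ee_pos: [454.3, 252.8, 155.3]
ee_rot: [-180.0, -0.0, 97.9]
force: [0.6, -1.1, 0.3]
gripper_width: 91.0
gripper_force: 0.0
```

```bash
cat >> h.py <<'E'
def rep(p,z=0,box=None,tag=''):
    for q,f,a in wedges(p,z=z,box=box):
        print(tag,np.round(q[:2],1),round(np.degrees(q[2]),1),'resid',round(f),'of',a)
E
python3 - <<'E'
from h import *
p=viewer.grab_frame('top');save(p,'t2.png')
rep(p,box=(250,750,210,500),tag='topW'); rep(p,z=6,box=(500,650,20,210),tag='topP')
w=viewer.grab_frame('wrist');save(w,'w2.png')
rep(w,tag='wrW')
for n,z in(('pocket',6),('case',0),('lid',0)):
    for d in viewer.pinpoint(n,p)[:2]: print(n,round(d['score'],2),np.round(d['location']),np.round(at_z(p,d['location'],z)))
plan([450,260,145],97)
E
```

```text
topW [639.  266.1] -22.9 resid 77 of 282
topW [560.2 432.4] 46.8 resid 178 of 168
topP [582.5  58.3] 6.9 resid 57 of 309
wrW [565.2 422.6] -146.2 resid 300 of 2540
wrW [446.2 318. ] 3.7 resid 446 of 1596
wrW [571.5 324.1] 2.0 resid 313 of 1895
wrW [643.2 269.3] -24.8 resid 232 of 1775
wrW [686.6 190.9] -64.4 resid 1367 of 766
wrW [269.  149.2] -145.9 resid 1650 of 199
wrW [656.1 120.3] 167.8 resid 4246 of 3886
pocket 0.75 [297. 199.] [574. 125.   6.]
case 0.83 [295. 202.] [568. 129.   0.]
lid 0.66 [407. 150.] [ 708. -160.    0.]
lid 0.56 [368. 200.] [575. -56.   0.]
at [454.4 252.8 155.3] [180.   -0.   97.7] t 15.8 w 90.8 F [-0.1  0.9 -0.6]
turn 1 x [ 0.     -0.0001  0.013 ] tot [ 0.    -0.     0.013] | shift [ 0.77 -0.35  1.03] = 1 x [ 0.77 -0.35  1.03]
```

View pics/t2.png

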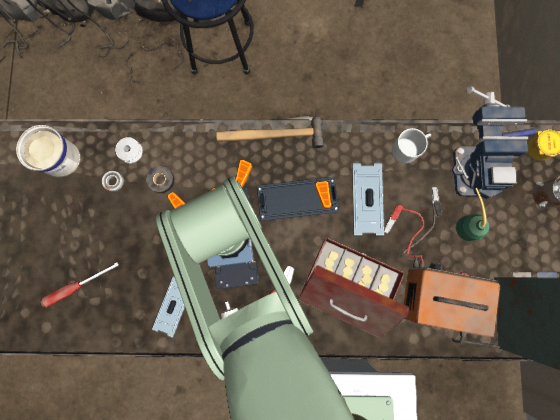

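```bash
python3 - <<'E'
s=open('h.py').read()
s=s.replace("        c=at_z(p,ce[i],z+11)\n","        hu=cv2.convexHull(cv2.findNonZero(mi)); mi=np.zeros_like(mi); cv2.fillConvexPoly(mi,hu,255)\n        c=at_z(p,ce[i],z+11)\n")
s+='''
def grip(q,ly,yawq=None,lx=0):
    """tool xy and yaw to hold wedge pose q at local (lx,ly); yaw so that tool y = -/+ wedge x"""
    c,s_=np.cos(q[2]),np.sin(q[2]); return q[0]+c*lx-s_*ly,q[1]+s_*lx+c*ly
'''
open('h.py','w').write(s)
E
python3 - <<'E'
from h import *
w=cv2.imread('pics/w2.png')[:,:,::-1]
p=viewer.grab_frame('wrist');rep(p,box=(400,700,230,500),tag='wrW')
for q,f,a in wedges(p,box=(400,700,230,500)):
    P=[]
    c,s=np.cos(q[2]),np.sin(q[2])
    for z in(0,22):
        pts=np.array([proj(p,[*(WEDGE[i]@np.array([[c,s],[-s,c]])+q[:2]),z]) for i in range(4)])
        cv2.polylines(p['img'],[np.round(pts*16).astype(np.int32)],True,(0,0,255) if z else (0,255,0),1,cv2.LINE_AA,4)
a=cv2.resize(p['img'][0:260,120:560],None,fx=1.8,fy=1.8,interpolation=cv2.INTER_NEAREST);cv2.imwrite('pics/o1.png',a[:,:,::-1])
for d in viewer.pinpoint('the_tape',p)[:2]: print(d['score'],d['location'],at_z(p,d['location'],0))
print(p['position'],tool()[0],tool()[2]['qpos'])
E
```

```text
wrW [566.  423.3] -146.5 resid 177 of 2546
wrW [446.  317.9] 4.3 resid 99 of 1626
wrW [571.6 323.7] 3.8 resid 151 of 1915
wrW [643.1 269.3] -24.4 resid 130 of 1795
0.48 [405.2, 150.8] [574.54530985 324.03346529   0.        ]
[446.99671819 319.32504351 352.25950495] [454.39143313 252.82378332 155.36242053] [2.78228547e+01 1.47781904e+01 9.97592456e+01 2.38071453e-03
 6.54572066e+01 2.01027772e+01]
```

View pics/o1.png

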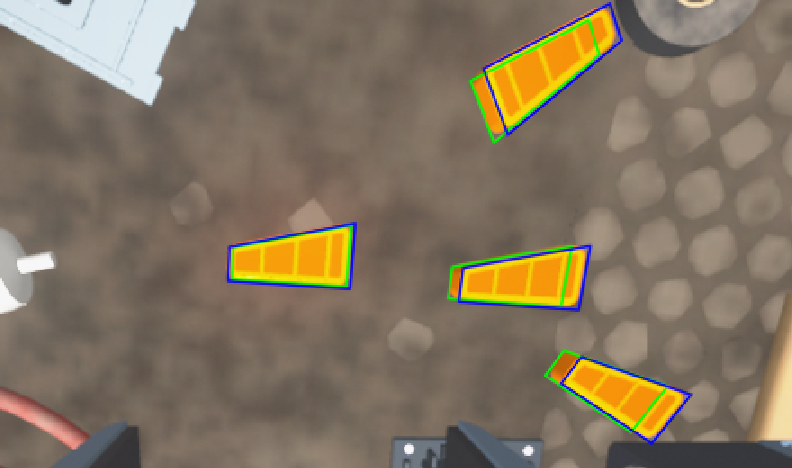

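```bash
python3 - <<'E'
from h import *
plan([637.7,257.5,100],245.6)
E
```

```text
at [454.4 252.8 155.4] [180.   -0.   97.7] t 15.8 w 90.7 F [0.5 0.3 0.3]
turn 21 x [ 0.      0.     -0.1229] tot [ 0.     0.    -2.581] | shift [ -8.   -16.5    5.54] = 5 x [-1.6  -3.3   1.11]
```

>>> {"api": "step_arm", "payload": {"plan": [0,0,0,0,0,-0.123,0,0,0,0,0,-0.123,0,0,0,0,0,-0.123,0,0,0,0,0,-0.123,0,0,0,0,0,-0.123], "hand": 8}}

```text
time_s: 16.27
ee_pos: [454.4, 252.9, 155.4]
ee_rot: [180.0, -0.0, 133.3]
force: [-0.0, 0.0, 0.2]
gripper_width: 80.3
gripper_force: 0.0
```

>>> {"api": "step_arm", "payload": {"plan": [0,0,0,0,0,-0.123,0,0,0,0,0,-0.123,0,0,0,0,0,-0.123,0,0,0,0,0,-0.123,0,0,0,0,0,-0.123]}}

```text
time_s: 16.68
ee_pos: [454.4, 252.8, 155.4]
ee_rot: [180.0, 0.0, 168.5]
force: [-0.2, 0.7, -0.3]
gripper_width: 80.2
gripper_force: 0.0
```

>>> {"api": "step_arm", "payload": {"plan": [0,0,0,0,0,-0.123,0,0,0,0,0,-0.123,0,0,0,0,0,-0.123,0,0,0,0,0,-0.123,0,0,0,0,0,-0.123]}}

```text
time_s: 17.1
ee_pos: [454.4, 252.8, 155.4]
ee_rot: [180.0, 0.0, -156.2]
force: [0.3, -0.2, 0.5]
gripper_width: 80.4
gripper_force: 0.0
```

>>> {"api": "step_arm", "payload": {"plan": [0,0,0,0,0,-0.123,0,0,0,0,0,-0.123,0,0,0,0,0,-0.123,0,0,0,0,0,-0.123,0,0,0,0,0,-0.123]}}

```text
time_s: 17.52
ee_pos: [454.4, 252.8, 155.3]
ee_rot: [180.0, 0.0, -121.0]
force: [0.8, -0.2, -0.6]
gripper_width: 79.9
gripper_force: 0.0
```

>>> {"api": "step_arm", "payload": {"plan": [0,0,0,0,0,-0.121,-1.6,-3.3,1.1,0,0,0,-1.6,-3.3,1.1,0,0,0,-1.6,-3.3,1.1,0,0,0,-1.6,-3.3,1.1,0,0,0]}}

```text
time_s: 17.93
ee_pos: [602.6, 256.5, 111.0]
ee_rot: [-180.0, 0.0, -114.4]
force: [0.5, 0.6, 0.2]
gripper_width: 79.7
gripper_force: 0.0
```

>>> {"api": "step_arm", "payload": {"plan": [-1.6,-3.3,1.1,0,0,0,0,0,0,0,0,0,0,0,0,0,0,0,0,0,0,0,0,0]}}

```text
time_s: 18.27
ee_pos: [637.0, 257.2, 99.9]
ee_rot: [179.9, -0.1, -114.4]
force: [-0.5, 0.4, -0.4]
gripper_width: 80.0
gripper_force: 0.0
```

```bash
python3 - <<'E'
from h import *
plan([637.7,257.5,-16],245.6)
p=viewer.grab_frame('wrist');rep(p,tag='w',box=(500,800,150,400))
t=viewer.grab_frame('top');rep(t,tag='t',box=(300,800,210,500));rep(t,z=6,box=(500,650,20,210),tag='tP')
E
```

```text
at [637.  257.2  99.9] [ 1.799e+02 -1.000e-01 -1.144e+02] t 18.3 w 80.0 F [-0.5  0.4 -0.4]
turn 1 x [ 0.0014 -0.0009 -0.0007] tot [ 0.001 -0.001 -0.001] | shift [-0.05 -0.05 11.59] = 3 x [-0.02 -0.02  3.86]
w [642.  271.3] -24.5 resid 156 of 2518
w [551.9 340.4] -84.3 resid 1624 of 902
w [587.5 343.5] 89.3 resid 1981 of 381
w [530.1 392.4] -87.2 resid 1384 of 661
t [560.3 420.6] -147.1 resid 37 of 311
t [444.4 310.6] -158.1 resid 202 of 137
tP [582.2  57.9] 6.9 resid 50 of 296
```

>>> {"api": "step_arm", "payload": {"plan": [-0.13,0,4,0,0,0,0,0,4,0,0,0,0,0,2.2,0,0,0,0,0,0.8,0,0,0,0,0,0.4,0,0,0]}}

```text
time_s: 18.78
ee_pos: [636.9, 258.6, -14.0]
ee_rot: [179.9, -0.1, -114.4]
force: [0.4, 0.6, 0.9]
gripper_width: 79.6
gripper_force: 0.0
```

>>> {"api": "step_arm", "payload": {"plan": [0,0,0.1,0,0,0,0,0,0,0,0,0,0,0,0,0,0,0]}}

```text
time_s: 19.03
ee_pos: [639.6, 259.2, -12.2]
ee_rot: [-179.8, 0.2, -114.4]
force: [-0.1, 0.7, 0.6]
gripper_width: 79.8
gripper_force: 0.0
```

>>> {"api": "step_arm", "payload": {"plan": [0,0,0,0,0,0,0,0,0,0,0,0,0,0,0,0,0,0,0,0,0,0,0,0,0,0,0,0,0,0], "hand": 5.5, "newtons": 30}}

```text
time_s: 19.45
ee_pos: [638.7, 258.8, -13.6]
ee_rot: [-180.0, 0.1, -114.4]
force: [-1.2, 0.0, 6.0]
gripper_width: 65.3
gripper_force: 30.0
```

>>> {"api": "step_arm", "payload": {"plan": [0,0,-0.5,0,0,0,0,0,-2,0,0,0,0,0,-3,0,0,0,0,0,-3,0,0,0,0,0,-3,0,0,0]}}

```text
time_s: 19.87
ee_pos: [637.9, 258.3, 101.1]
ee_rot: [180.0, -0.1, -114.4]
force: [-0.1, -0.0, -0.9]
gripper_width: 64.9
gripper_force: 30.0
```

>>> {"api": "step_arm", "payload": {"plan": [0,0,0,0,0,0.1235,0,0,0,0,0,0.1235,0,0,0,0,0,0.1235,0,0,0,0,0,0.1235,0,0,0,0,0,0.1235]}}

```text
time_s: 20.28
ee_pos: [638.1, 258.4, 100.1]
ee_rot: [-180.0, -0.0, -150.2]
force: [-0.5, -0.1, -0.4]
gripper_width: 65.5
gripper_force: 30.0
```

>>> {"api": "step_arm", "payload": {"plan": [0,0,0,0,0,0.1235,0,0,0,0,0,0.1235,0,0,0,0,0,0.1235,0,0,0,0,0,0.1235,0,0,0,0,0,0.1235]}}

```text
time_s: 20.7
ee_pos: [638.1, 258.4, 100.0]
ee_rot: [-180.0, -0.0, 174.4]
force: [1.1, 0.2, -0.8]
gripper_width: 65.3
gripper_force: 30.0
```

>>> {"api": "step_arm", "payload": {"plan": [0,0,0,0,0,0.1235,0,0,0,0,0,0.1235,0,0,0,0,0,0.1235,0,0,0,0,0,0.1235,0,0,0,0,0,0.1235]}}

```text
time_s: 21.12
ee_pos: [638.1, 258.4, 100.0]
ee_rot: [-180.0, -0.0, 139.1]
force: [0.0, 0.4, 0.2]
gripper_width: 65.5
gripper_force: 30.0
```

>>> {"api": "step_arm", "payload": {"plan": [0,0,0,0,0,0.1235,0,0,0,0,0,0.1235,0,0,0,0,0,0.1235,0,0,0,0,0,0.1235,0,0,0,0,0,0.1235]}}

```text
time_s: 21.53
ee_pos: [638.1, 258.4, 100.0]
ee_rot: [-180.0, 0.0, 103.7]
force: [-0.1, -0.2, 0.2]
gripper_width: 65.5
gripper_force: 30.0
```

>>> {"api": "step_arm", "payload": {"plan": [0,0,0,0,0,0.1235,-3.72,-1.22,0,0,0,0,-3.72,-1.22,0,0,0,0,-3.72,-1.22,0,0,0,0,-3.72,-1.22,0,0,0,0]}}

```text
time_s: 21.95
ee_pos: [607.1, 103.5, 100.0]
ee_rot: [-180.0, 0.0, 97.0]
force: [0.2, -0.4, -0.8]
gripper_width: 65.9
gripper_force: 30.0
```

>>> {"api": "step_arm", "payload": {"plan": [-3.72,-1.22,0,0,0,0,-3.72,-1.22,0,0,0,0,-3.72,-1.22,0,0,0,0,0,0,0,0,0,0,0,0,0,0,0,0]}}

```text
time_s: 22.37
ee_pos: [584.6, -12.2, 100.4]
ee_rot: [-180.0, -0.0, 96.7]
force: [1.3, 1.1, -0.7]
gripper_width: 65.5
gripper_force: 30.0
```

```bash
python3 - <<'E'
from h import *
plan([585,-10,100],97)
p=viewer.grab_frame('wrist');save(p,'w3.png')
rep(p,z=6,tag='pocket W',box=(500,680,30,230))
n,l,st,ce=cv2.connectedComponentsWithStats(mask_orange(p));print(st[1:][st[1:,4]>60],)
for n,z in(('pocket',6),('case',0)):
    for d in viewer.pinpoint(n,p)[:2]: print(n,round(d['score'],2),np.round(d['location']),np.round(at_z(p,d['location'],z)))
x,M,s=tool()
for dz in(-30,-14,0,14,25): print(dz,proj(p,x+[0,0,dz]))
E
```

```text
at [584.6 -12.2 100.4] [-180.    -0.    96.7] t 22.4 w 65.5 F [ 1.3  1.1 -0.7]
turn 1 x [-0.0002 -0.0002 -0.0045] tot [-0.    -0.    -0.005] | shift [0.21 0.07 0.04] = 1 x [0.21 0.07 0.04]
pocket W [587.  62.] 6.6 resid 172 of 2786
[[ 252  110   86   43 2786]
 [ 220  249  127   26 2836]
 [ 413  261   25   59  582]
 [ 129  263   11   28  122]
 [ 205  331  350   17 4635]]
pocket 0.84 [294.  49.] [579. 124.   6.]
case 0.58 [292.  46.] [577. 128.   0.]
-30 [281.31687893 231.94478196]
-14 [281.25101078 238.54906799]
0 [281.18524582 245.14300726]
14 [281.11021192 252.6662995 ]
25 [281.04340295 259.36491739]
```

View pics/w3.png

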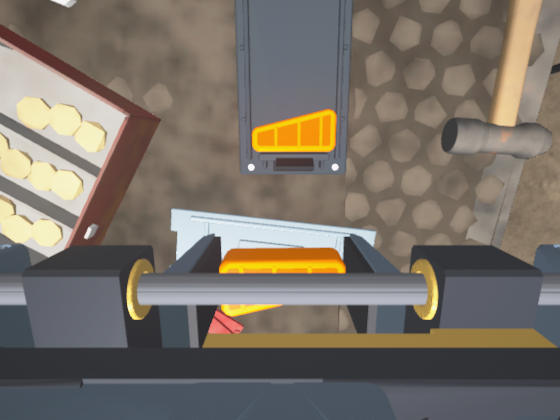

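```bash
cat >> h.py <<'E'
C=np.array([579.,125.5]); CY=np.radians(7)
def slot(y,x=0): return C+[np.cos(CY)*x-np.sin(CY)*y,np.sin(CY)*x+np.cos(CY)*y]
E
python3 - <<'E'
from h import *
plan([*slot(-29.5),10],97)
E
```

```text
at [585.3  -9.3 100.3] [180.  -0.  97.] t 22.5 w 65.2 F [ 0.2 -0.6 -0.9]
turn 1 x [ 0.0001 -0.0005  0.0002] tot [ 0. -0.  0.] | shift [10.5   1.02  9.03] = 3 x [3.5  0.34 3.01]
```

>>> {"api": "step_arm", "payload": {"plan": [3.5,0.34,0,0,0,0,3.5,0.34,0,0,0,0,3.5,0.34,0,0,0,0,0,0,0,0,0,0]}}

```text
time_s: 22.85
ee_pos: [582.3, 102.4, 100.2]
ee_rot: [180.0, -0.2, 97.3]
force: [-0.7, -0.1, -1.0]
gripper_width: 65.3
gripper_force: 30.0
```

>>> {"api": "step_arm", "payload": {"plan": [0,0,3,0,0,0,0,0,3,0,0,0,0,0,2,0,0,0,0,0,0.8,0,0,0,0,0,0,0,0,0]}}

```text
time_s: 23.27
ee_pos: [580.9, 96.0, 10.2]
ee_rot: [-179.7, -0.0, 97.1]
force: [-0.2, 0.3, -1.2]
gripper_width: 65.1
gripper_force: 30.0
```

>>> {"api": "step_arm", "payload": {"plan": [0,0,0,0,0,0,0,0,0,0,0,0,0,0,0,0,0,0]}}

```text
time_s: 23.52
ee_pos: [583.8, 95.5, 14.0]
ee_rot: [179.8, -0.0, 97.0]
force: [0.4, -0.1, -1.0]
gripper_width: 64.8
gripper_force: 30.0
```

>>> {"api": "step_arm", "payload": {"plan": [0,0,0.4,0,0,0,0,0,0.4,0,0,0,0,0,0.2,0,0,0,0,0,0,0,0,0,0,0,0,0,0,0]}}

```text
time_s: 23.93
ee_pos: [582.3, 95.1, 2.2]
ee_rot: [-180.0, -0.0, 97.0]
force: [0.1, 0.1, 0.3]
gripper_width: 65.3
gripper_force: 30.0
```

>>> {"api": "step_arm", "payload": {"plan": [0,0,0.2,0,0,0,0,0,0,0,0,0,0,0,0.2,0,0,0,0,0,0,0,0,0]}}

```text
time_s: 24.27
ee_pos: [582.3, 95.2, -2.0]
ee_rot: [-180.0, -0.0, 97.0]
force: [-0.2, -0.6, -0.1]
gripper_width: 65.3
gripper_force: 30.0
```

>>> {"api": "step_arm", "payload": {"plan": [0,0,0.2,0,0,0,0,0,0,0,0,0]}}

```text
time_s: 24.43
ee_pos: [582.2, 95.2, -4.0]
ee_rot: [-180.0, -0.0, 97.0]
force: [-0.7, -1.0, -1.1]
gripper_width: 65.2
gripper_force: 30.0
```

>>> {"api": "step_arm", "payload": {"plan": [0,0,0.2,0,0,0,0,0,0,0,0,0,0,0,0,0,0,0]}}

```text
time_s: 24.68
ee_pos: [582.3, 95.2, -5.8]
ee_rot: [-180.0, -0.0, 97.0]
force: [-0.8, -0.0, 0.0]
gripper_width: 65.0
gripper_force: 30.0
```

>>> {"api": "step_arm", "payload": {"plan": [0,0,0.15,0,0,0,0,0,0,0,0,0,0,0,0,0,0,0]}}

```text
time_s: 24.93
ee_pos: [582.4, 95.2, -7.2]
ee_rot: [-180.0, -0.0, 97.0]
force: [0.2, -0.3, -0.5]
gripper_width: 65.4
gripper_force: 30.0
```

>>> {"api": "step_arm", "payload": {"plan": [0,0,0.1,0,0,0,0,0,0,0,0,0,0,0,0,0,0,0]}}

```text
time_s: 25.18
ee_pos: [582.6, 95.2, -7.6]
ee_rot: [180.0, -0.0, 97.0]
force: [-0.2, -0.5, 4.1]
gripper_width: 65.0
gripper_force: 30.0
```

>>> {"api": "step_arm", "payload": {"plan": [0,0,0,0,0,0,0,0,0,0,0,0,0,0,0,0,0,0], "hand": 8}}

```text
time_s: 25.43
ee_pos: [582.4, 95.2, -8.4]
ee_rot: [-180.0, -0.0, 97.0]
force: [-0.0, 0.0, -0.3]
gripper_width: 79.6
gripper_force: 0.0
```

>>> {"api": "step_arm", "payload": {"plan": [0,0,-1,0,0,0,0,0,-3,0,0,0,0,0,-4,0,0,0,0,0,-4,0,0,0,0,0,0,0,0,0]}}

```text
time_s: 25.85
ee_pos: [587.9, 96.0, 120.8]
ee_rot: [179.1, -0.0, 97.0]
force: [2.1, 0.6, 0.6]
gripper_width: 79.9
gripper_force: 0.0
```

>>> {"api": "step_arm", "payload": {"plan": [3.5,-0.7,0,0,0,0,3.5,-0.7,0,0,0,0,3.5,-0.7,0,0,0,0,3.5,-0.7,0,0,0,0,0,0,0,0,0,0]}}

```text
time_s: 26.27
ee_pos: [535.8, 236.1, 112.4]
ee_rot: [180.0, -0.2, 97.2]
force: [0.3, 0.5, -0.2]
gripper_width: 80.0
gripper_force: 0.0
```

```bash
cat >> h.py <<'E'
def look(**k):
    p=viewer.grab_frame('wrist'); return p,[(q,f,a) for q,f,a in wedges(p,**k) if f<.2*a]
E
python3 - <<'E'
from h import *
p,W=look(box=(380,720,270,480))
for q,f,a in W:
    g=grip(q,-2); print(np.round(q[:2],1),round(np.degrees(q[2]),1),round(f),a,'grip',np.round(g,1))
    if abs(q[0]-571)<25 and abs(q[1]-324)<40: plan([*g,-13.6],np.degrees(q[2])+90)
t=viewer.grab_frame('top');rep(t,z=6,box=(500,650,20,210),tag='tP');rep(t,box=(400,700,230,500),tag='t')
E
```

```text
[565.5 424.1] -146.5 48 784 grip [564.4 425.7]
[445.  317.8] 3.9 199 2552 grip [445.1 315.8]
[571.3 323.9] 4.7 138 2191 grip [571.4 321.9]
at [536.7 233.5 112.3] [180.   -0.   97.2] t 26.3 w 80.0 F [ 0.3 -1.3  0.6]
turn 1 x [ 0.0006 -0.0007  0.0443] tot [ 0.001 -0.001  0.044] | shift [ 8.53  4.18 12.59] = 4 x [2.13 1.04 3.15]
tP [580.1  69.4] 25.5 resid 292 of 604
t [560.1 420.7] -146.7 resid 36 of 314
```

>>> {"api": "step_arm", "payload": {"plan": [0,0,0,0,0,0.044,2.84,1.39,0,0,0,0,2.84,1.39,0,0,0,0,2.85,1.4,0,0,0,0,0,0,0,0,0,0]}}

```text
time_s: 26.78
ee_pos: [575.6, 322.6, 111.8]
ee_rot: [179.8, -0.2, 94.5]
force: [-1.0, -0.4, -0.2]
gripper_width: 80.2
gripper_force: 0.0
```

>>> {"api": "step_arm", "payload": {"plan": [0,0,3.5,0,0,0,0,0,3.5,0,0,0,0,0,2.6,0,0,0,0,0,1.4,0,0,0,0,0,0,0,0,0]}}

```text
time_s: 27.2
ee_pos: [570.5, 315.8, -2.1]
ee_rot: [-179.6, 0.2, 94.4]
force: [0.3, -0.8, -0.3]
gripper_width: 80.0
gripper_force: 0.0
```

>>> {"api": "step_arm", "payload": {"plan": [0,0,0,0,0,0,0,0,0,0,0,0,0,0,0,0,0,0]}}

```text
time_s: 27.45
ee_pos: [574.2, 319.1, 3.8]
ee_rot: [179.8, -0.1, 94.4]
force: [0.2, 0.2, 0.2]
gripper_width: 79.7
gripper_force: 0.0
```

```bash
python3 -c "
from h import *
plan([571.4,321.9,-13.6],94.7)"
```

```text
at [574.2 319.1   3.8] [ 1.798e+02 -1.000e-01  9.440e+01] t 27.4 w 79.7 F [0.2 0.2 0.2]
turn 1 x [ 0.0032 -0.0014 -0.0052] tot [ 0.003 -0.001 -0.005] | shift [ 0.3  -0.26  1.74] = 1 x [ 0.3  -0.26  1.74]
```

>>> {"api": "step_arm", "payload": {"plan": [0.3,-0.15,0.8,0,0,0,0,0,0.6,0,0,0,0,0,0.1,0,0,0,0,0,0,0,0,0,0,0,0,0,0,0]}}

```text
time_s: 27.87
ee_pos: [570.9, 322.0, -13.3]
ee_rot: [-180.0, 0.0, 94.5]
force: [0.1, -0.1, 0.8]
gripper_width: 80.1
gripper_force: 0.0
```

>>> {"api": "step_arm", "payload": {"plan": [0,0,0,0,0,0,0,0,0,0,0,0,0,0,0,0,0,0]}}

```text
time_s: 28.12
ee_pos: [571.2, 322.0, -12.9]
ee_rot: [180.0, -0.0, 94.4]
force: [0.2, 0.2, 0.5]
gripper_width: 79.7
gripper_force: 0.0
```

>>> {"api": "step_arm", "payload": {"plan": [0,0,0,0,0,0,0,0,0,0,0,0,0,0,0,0,0,0,0,0,0,0,0,0,0,0,0,0,0,0], "hand": 5.5}}

```text
time_s: 28.53
ee_pos: [571.1, 321.9, -13.0]
ee_rot: [180.0, -0.0, 94.4]
force: [-0.3, 0.1, 1.1]
gripper_width: 65.0
gripper_force: 30.0
```

>>> {"api": "step_arm", "payload": {"plan": [0,0,-1,0,0,0,0,0,-3,0,0,0,0,0,-3.5,0,0,0,0,0,-2.5,0,0,0,0,0,0,0,0,0]}}

```text
time_s: 28.95
ee_pos: [574.7, 324.0, 94.2]
ee_rot: [179.3, -0.3, 94.4]
force: [0.9, 1.1, -0.3]
gripper_width: 65.2
gripper_force: 30.0
```

>>> {"api": "step_arm", "payload": {"plan": [0,0,0,0,0,0,0,0,0,0,0,0,0,0,0,0,0,0]}}

```text
time_s: 29.2
ee_pos: [570.0, 321.4, 85.4]
ee_rot: [-179.8, 0.1, 94.4]
force: [0.3, 0.8, -0.7]
gripper_width: 65.3
gripper_force: 30.0
```

```bash
python3 - <<'E'
from h import *
plan([*slot(-7),-7],97)
E
```

```text
at [570.  321.4  85.4] [-1.798e+02  1.000e-01  9.440e+01] t 29.2 w 65.3 F [ 0.3  0.8 -0.7]
turn 1 x [-0.0028  0.0011 -0.0447] tot [-0.003  0.001 -0.045] | shift [-20.25  -1.49   9.24] = 5 x [-4.05 -0.3   1.85]
```

>>> {"api": "step_arm", "payload": {"plan": [0,0,0,0,0,-0.045,-3.5,-0.27,0,0,0,0,-4,-0.31,0,0,0,0,-4,-0.31,0,0,0,0,-4,-0.31,0,0,0,0]}}

```text
time_s: 29.62
ee_pos: [576.8, 165.0, 85.2]
ee_rot: [-179.8, 0.0, 97.1]
force: [0.4, -1.1, -0.6]
gripper_width: 65.6
gripper_force: 30.0
```

>>> {"api": "step_arm", "payload": {"plan": [-3.2,-0.25,0,0,0,0,-1.5,-0.1,0,0,0,0,0,0,3,0,0,0,0,0,2.5,0,0,0,0,0,1.5,0,0,0]}}

```text
time_s: 30.03
ee_pos: [577.8, 118.3, 13.2]
ee_rot: [-179.6, 0.0, 96.9]
force: [-0.9, 0.1, -0.9]
gripper_width: 65.5
gripper_force: 30.0
```

>>> {"api": "step_arm", "payload": {"plan": [0,0,0,0,0,0,0,0,0,0,0,0,0,0,0,0,0,0,0,0,0,0,0,0,0,0,0,0,0,0]}}

```text
time_s: 30.45
ee_pos: [581.2, 119.9, 18.0]
ee_rot: [179.9, -0.0, 97.0]
force: [-0.0, 0.4, -0.2]
gripper_width: 65.1
gripper_force: 30.0
```

```bash
python3 - <<'E'
from h import *
plan([*slot(-7),-7],97)
E
```

```text
at [581.2 119.9  18. ] [179.9  -0.   97. ] t 30.4 w 65.1 F [-0.   0.4 -0.2]
turn 1 x [ 0.0022 -0.0002  0.0006] tot [ 0.002 -0.     0.001] | shift [-0.11 -0.14  2.5 ] = 1 x [-0.11 -0.14  2.5 ]
```

>>> {"api": "step_arm", "payload": {"plan": [-0.1,-0.08,0.8,0,0,0,0,0,0.6,0,0,0,0,0,0.4,0,0,0,0,0,0,0,0,0,0,0,0,0,0,0]}}

```text
time_s: 30.87
ee_pos: [579.3, 118.4, -1.7]
ee_rot: [-179.9, -0.0, 97.0]
force: [-0.8, 0.9, -0.5]
gripper_width: 65.3
gripper_force: 30.0
```

>>> {"api": "step_arm", "payload": {"plan": [0,0,0.3,0,0,0,0,0,0,0,0,0,0,0,0,0,0,0]}}

```text
time_s: 31.12
ee_pos: [579.6, 118.5, -4.2]
ee_rot: [-180.0, -0.0, 97.0]
force: [-0.2, 1.2, -0.3]
gripper_width: 65.5
gripper_force: 30.0
```

>>> {"api": "step_arm", "payload": {"plan": [0,0,0.2,0,0,0,0,0,0,0,0,0,0,0,0,0,0,0]}}

```text
time_s: 31.37
ee_pos: [579.6, 118.5, -6.2]
ee_rot: [-180.0, -0.0, 97.0]
force: [0.7, -0.4, -0.2]
gripper_width: 65.5
gripper_force: 30.0
```

>>> {"api": "step_arm", "payload": {"plan": [0,0,0.1,0,0,0,0,0,0,0,0,0,0,0,0,0,0,0]}}

```text
time_s: 31.62
ee_pos: [579.8, 118.5, -7.0]
ee_rot: [180.0, -0.0, 97.0]
force: [0.0, 0.5, -0.5]
gripper_width: 65.4
gripper_force: 30.0
```

>>> {"api": "step_arm", "payload": {"plan": [0,0,0,0,0,0,0,0,0,0,0,0,0,0,0,0,0,0,0,0,0,0,0,0], "hand": 8}}

```text
time_s: 31.95
ee_pos: [579.7, 118.5, -7.1]
ee_rot: [180.0, -0.0, 97.0]
force: [0.3, -0.2, 1.0]
gripper_width: 80.0
gripper_force: 0.0
```

>>> {"api": "step_arm", "payload": {"plan": [0,0,-1,0,0,0,0,0,-3,0,0,0,0,0,-4,0,0,0,0,0,-3,0,0,0,0,0,0,0,0,0]}}

```text
time_s: 32.37
ee_pos: [584.3, 119.3, 110.6]
ee_rot: [179.2, -0.1, 97.0]
force: [0.6, -0.2, 0.0]
gripper_width: 79.7
gripper_force: 0.0
```

>>> {"api": "step_arm", "payload": {"plan": [4,-0.3,0,0,0,0,4,-0.3,0,0,0,0,4,-0.3,0,0,0,0,4,-0.3,0,0,0,0,2.5,-0.3,0,0,0,0]}}

```text
time_s: 32.78
ee_pos: [541.3, 303.7, 103.3]
ee_rot: [180.0, -0.1, 97.1]
force: [0.3, -0.3, 0.1]
gripper_width: 80.3
gripper_force: 0.0
```

>>> {"api": "step_arm", "payload": {"plan": [0,0,0,0,0,0,0,0,0,0,0,0,0,0,0,0,0,0,0,0,0,0,0,0,0,0,0,0,0,0]}}

```text
time_s: 33.2
ee_pos: [542.6, 298.9, 103.0]
ee_rot: [-180.0, 0.0, 96.9]
force: [-1.0, 0.4, -0.5]
gripper_width: 79.7
gripper_force: 0.0
```

```bash
python3 - <<'E'
from h import *
p,W=look(box=(380,720,270,480))
for q,f,a in W: print(np.round(q[:2],1),round(np.degrees(q[2]),1),round(f),a)
for d in viewer.pinpoint('the_tape',p)[:2]: print('tape',d['score'],np.round(d['location']),at_z(p,d['location'],0))
t=viewer.grab_frame('top')
for d in viewer.pinpoint('the_tape',t)[:2]: print('tape top',d['score'],np.round(d['location']),at_z(t,d['location'],0))
h=cv2.cvtColor(p['img'],cv2.COLOR_RGB2HSV);save(p,'w4.png')
plan([565,424,100],123.5)
plan([565,424,100],33.5)
print(tool()[2]['qpos'])
E
```

```text
[565.2 422.8] -146.3 162 2788
[444.9 318.3] 5.0 254 2301
tape 0.7 [409.  11.] [625.14502829 476.13325735   0.        ]
tape 0.29 [287.  88.] [535.48495901 407.12102591   0.        ]
at [542.5 299.5 103. ] [180.   -0.   96.9] t 33.4 w 79.7 F [-0.3  0.1  0.3]
turn 4 x [ 0.     -0.     -0.1159] tot [ 0.    -0.    -0.463] | shift [9.14 8.75 0.3 ] = 3 x [3.05 2.92 0.1 ]
at [542.5 299.5 103. ] [180.   -0.   96.9] t 33.4 w 79.7 F [-0.3  0.1  0.3]
turn 9 x [ 0.    -0.     0.123] tot [ 0.    -0.     1.107] | shift [ 8.75 -9.14  0.3 ] = 3 x [ 2.92 -3.05  0.1 ]
[2.78377986e+01 2.58205144e+01 9.07398923e+01 2.01367023e-03
 6.34337164e+01 2.08881637e+01]
```

View pics/w4.png

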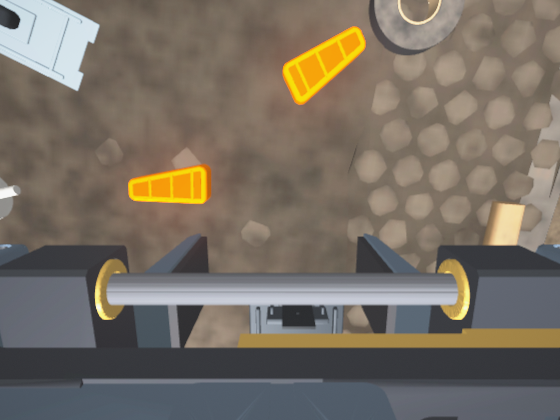

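>>> {"api": "step_arm", "payload": {"plan": [0,0,0,0,0,0.1226,0,0,0,0,0,0.1226,0,0,0,0,0,0.1226,0,0,0,0,0,0.1226,0,0,0,0,0,0.1226], "hand": 6, "newtons": 20}}

```text
time_s: 33.82
ee_pos: [542.3, 299.9, 102.9]
ee_rot: [-180.0, -0.0, 61.5]
force: [-0.4, 0.7, 0.1]
gripper_width: 59.9
gripper_force: 0.0
```

>>> {"api": "step_arm", "payload": {"plan": [0,0,0,0,0,0.1226,0,0,0,0,0,0.1226,0,0,0,0,0,0.1226,0,0,0,0,0,0.1226,2,-2.3,0,0,0,0]}}

```text
time_s: 34.23
ee_pos: [545.5, 326.1, 103.0]
ee_rot: [179.9, 0.2, 33.3]
force: [0.1, -0.2, -0.5]
gripper_width: 60.1
gripper_force: 0.0
```

>>> {"api": "step_arm", "payload": {"plan": [2.2,-2.4,0,0,0,0,2.2,-2.4,0,0,0,0,1.94,-2.25,0,0,0,0,0,0,0,0,0,0,0,0,0,0,0,0]}}

```text
time_s: 34.65
ee_pos: [559.2, 425.2, 102.2]
ee_rot: [180.0, 0.0, 33.9]
force: [-0.4, 0.1, -0.6]
gripper_width: 60.0
gripper_force: 0.0
```

>>> {"api": "step_arm", "payload": {"plan": [0,0,3,0,0,0,0,0,3.5,0,0,0,0,0,2.5,0,0,0,0,0,1.5,0,0,0,0,0,0.6,0,0,0]}}

```text
time_s: 35.07
ee_pos: [557.7, 421.3, -11.3]
ee_rot: [180.0, 0.4, 33.7]
force: [0.9, 0.3, 0.1]
gripper_width: 59.7
gripper_force: 0.0
```

>>> {"api": "step_arm", "payload": {"plan": [0,0,0,0,0,0,0,0,0,0,0,0,0,0,0,0,0,0,0,0,0,0,0,0]}}

```text
time_s: 35.4
ee_pos: [560.5, 424.8, -6.2]
ee_rot: [-180.0, -0.2, 33.8]
force: [0.4, 0.5, 0.1]
gripper_width: 60.1
gripper_force: 0.0
```

```bash
python3 - <<'E'
from h import *
plan([560,423.5,-11],33.7)
E
```

```text
at [560.5 424.8  -6.2] [-180.    -0.2   33.8] t 35.4 w 60.1 F [0.4 0.5 0.1]
turn 1 x [-0.0002 -0.0033  0.0015] tot [-0.    -0.003  0.001] | shift [-0.12  0.08  0.48] = 1 x [-0.12  0.08  0.48]
```

>>> {"api": "step_arm", "payload": {"plan": [0,0,0.3,0,0,0,0,0,0,0,0,0], "hand": 1.5}}

```text
time_s: 35.57
ee_pos: [559.5, 424.4, -10.7]
ee_rot: [-180.0, -0.0, 33.8]
force: [-0.2, -0.4, -1.4]
gripper_width: 49.7
gripper_force: 0.0
```

>>> {"api": "step_arm", "payload": {"plan": [0,0,0,0,0,0,0,0,0,0,0,0,0,0,0,0,0,0,0,0,0,0,0,0,0,0,0,0,0,0]}}

```text
time_s: 35.98
ee_pos: [559.4, 424.5, -11.0]
ee_rot: [-180.0, -0.0, 33.8]
force: [-0.4, -0.0, 0.9]
gripper_width: 29.0
gripper_force: 19.5
```

>>> {"api": "step_arm", "payload": {"plan": [0,0,-0.2,0,0,0,-1,0,0,0,0,0,-1.5,0,0,0,0,0,-1.5,0,0,0,0,0,-1,0,0,0,0,0]}}

```text
time_s: 36.4
ee_pos: [516.6, 395.6, -9.3]
ee_rot: [180.0, 0.1, 33.8]
force: [-0.6, -0.4, -0.3]
gripper_width: 28.8
gripper_force: 19.5
```

>>> {"api": "step_arm", "payload": {"plan": [0,0,0,0,0,0,0,0,0,0,0,0,0,0,0.2,0,0,0,0,0,0,0,0,0]}}

```text
time_s: 36.73
ee_pos: [519.0, 397.2, -11.0]
ee_rot: [-180.0, -0.1, 33.8]
force: [0.4, 0.9, 0.5]
gripper_width: 29.1
gripper_force: 19.5
```

>>> {"api": "step_arm", "payload": {"plan": [0,0,0,0,0,0,0,0,0,0,0,0,0,0,0,0,0,0,0,0,0,0,0,0], "hand": 6}}

```text
time_s: 37.07
ee_pos: [518.0, 396.6, -11.2]
ee_rot: [-180.0, 0.0, 33.8]
force: [0.6, -0.8, -0.0]
gripper_width: 52.7
gripper_force: 0.0
```

>>> {"api": "step_arm", "payload": {"plan": [0,0,-1,0,0,0,0,0,-3,0,0,0,0,0,-4,0,0,0,0,0,-3,0,0,0,0,0,0,0,0,0]}}

```text
time_s: 37.48
ee_pos: [521.8, 399.4, 107.4]
ee_rot: [-180.0, -0.9, 33.8]
force: [0.1, -1.3, 0.4]
gripper_width: 60.1
gripper_force: 0.0
```

```bash
python3 - <<'E'
from h import *
plan([520,310,105],123)
E
```

```text
at [521.8 399.4 107.4] [-180.    -0.9   33.8] t 37.5 w 60.1 F [ 0.1 -1.3  0.4]
turn 13 x [ 0.0008 -0.001  -0.1198] tot [ 0.011 -0.012 -1.557] | shift [-7.4  -5.02  0.24] = 2 x [-3.7  -2.51  0.12]
```

>>> {"api": "step_arm", "payload": {"plan": [0,0,0,0,0,-0.12,0,0,0,0,0,-0.12,0,0,0,0,0,-0.12,0,0,0,0,0,-0.12,0,0,0,0,0,-0.12], "hand": 8, "newtons": 30}}

```text
time_s: 37.9
ee_pos: [517.8, 396.5, 99.2]
ee_rot: [180.0, -0.0, 68.5]
force: [-0.1, -0.3, 0.1]
gripper_width: 79.9
gripper_force: 0.0
```

>>> {"api": "step_arm", "payload": {"plan": [0,0,0,0,0,-0.12,0,0,0,0,0,-0.12,0,0,0,0,0,-0.12,0,0,0,0,0,-0.12,0,0,0,0,0,-0.12]}}

```text
time_s: 38.32
ee_pos: [517.8, 396.5, 99.2]
ee_rot: [180.0, -0.0, 102.9]
force: [-0.4, 0.3, 0.2]
gripper_width: 79.8
gripper_force: 0.0
```

>>> {"api": "step_arm", "payload": {"plan": [0,0,0,0,0,-0.12,0,0,0,0,0,-0.12,-3.1,0,0,0,0,-0.12,-3.1,0,0,0,0,0,-3.1,0,0,0,0,0]}}

```text
time_s: 38.73
ee_pos: [565.6, 316.3, 99.2]
ee_rot: [180.0, 0.0, 123.3]
force: [0.2, -0.3, -0.9]
gripper_width: 80.2
gripper_force: 0.0
```

>>> {"api": "step_arm", "payload": {"plan": [0,0,0,0,0,0,0,0,0,0,0,0,0,0,0,0,0,0,0,0,0,0,0,0,0,0,0,0,0,0]}}

```text
time_s: 39.15
ee_pos: [564.9, 317.9, 98.9]
ee_rot: [180.0, -0.0, 123.3]
force: [0.3, -0.7, -0.2]
gripper_width: 80.0
gripper_force: 0.0
```

```bash
python3 - <<'E'
from h import *
p,W=look(box=(380,720,270,480))
for q,f,a in W:
    g=grip(q,-13); print(np.round(q[:2],1),round(np.degrees(q[2]),1),round(f),a,'grip-13',np.round(g,1))
    if q[1]>360: plan([*g,-13.3],(np.degrees(q[2])-90)%360)
for d in viewer.pinpoint('the_tape',p)[:1]: print('tape',d['score'],np.round(d['location']),at_z(p,d['location'],0))
E
```

```text
[524.6 396.9] -147.0 153 3007 grip-13 [517.5 407.8]
at [564.9 317.8  98.9] [-180.    -0.   123.3] t 39.2 w 80.3 F [ 0.1 -0.9  0.8]
turn 1 x [-0.     -0.0002  0.0038] tot [-0.    -0.     0.004] | shift [10.13  0.93 11.22] = 3 x [3.38 0.31 3.74]
[445.6 318.4] 4.5 198 2789 grip-13 [446.6 305.5]
tape 0.91 [444.  95.] [623.46061882 477.34869213   0.        ]
```

>>> {"api": "step_arm", "payload": {"plan": [3.3,0.31,0,0,0,0.004,3.7,0.31,0,0,0,0,2.4,0.31,0,0,0,0,0.73,0,0,0,0,0,0,0,0,0,0,0]}}

```text
time_s: 39.67
ee_pos: [516.7, 408.8, 98.7]
ee_rot: [-180.0, -0.0, 123.2]
force: [0.3, -0.8, 0.6]
gripper_width: 79.9
gripper_force: 0.0
```

>>> {"api": "step_arm", "payload": {"plan": [0,0,2.5,0,0,0,0,0,3,0,0,0,0,0,2.5,0,0,0,0,0,1.5,0,0,0,0,0,0.6,0,0,0]}}

```text
time_s: 40.08
ee_pos: [517.1, 404.3, -5.1]
ee_rot: [-179.7, 0.1, 122.9]
force: [-0.0, -0.6, 0.2]
gripper_width: 80.1
gripper_force: 0.0
```

>>> {"api": "step_arm", "payload": {"plan": [0,0,0,0,0,0,0,0,0,0,0,0,0,0,0,0,0,0,0,0,0,0,0,0,0,0,0,0,0,0]}}

```text
time_s: 40.5
ee_pos: [518.9, 407.3, -0.8]
ee_rot: [179.9, -0.0, 122.9]
force: [0.0, 0.8, -0.2]
gripper_width: 79.9
gripper_force: 0.0
```

```bash
python3 - <<'E'
from h import *
plan([517.5,407.8,-13.3],123)
E
```

```text
at [518.9 407.3  -0.8] [179.9  -0.  122.9] t 40.5 w 79.9 F [ 0.   0.8 -0.2]
turn 1 x [ 0.0024 -0.0001 -0.0009] tot [ 0.002 -0.    -0.001] | shift [ 0.12 -0.09  1.25] = 1 x [ 0.12 -0.09  1.25]
```

>>> {"api": "step_arm", "payload": {"plan": [0.1,-0.05,0.7,0,0,0,0,0,0.4,0,0,0,0,0,0.08,0,0,0,0,0,0,0,0,0,0,0,0,0,0,0]}}

```text
time_s: 40.92
ee_pos: [517.1, 407.4, -14.2]
ee_rot: [-180.0, -0.0, 123.0]
force: [0.2, 0.2, 0.5]
gripper_width: 80.0
gripper_force: 0.0
```

>>> {"api": "step_arm", "payload": {"plan": [0,0,0,0,0,0,0,0,0,0,0,0,0,0,0,0,0,0,0,0,0,0,0,0,0,0,0,0,0,0], "hand": 5.5}}

```text
time_s: 41.33
ee_pos: [517.2, 407.4, -13.8]
ee_rot: [180.0, -0.0, 122.9]
force: [-1.0, -0.8, 0.8]
gripper_width: 65.4
gripper_force: 30.0
```

>>> {"api": "step_arm", "payload": {"plan": [0,0,0,0,0,0,0,0,-1,0,0,0,0,0,-3,0,0,0,0,0,-3.5,0,0,0,0,0,-2.5,0,0,0]}}

```text
time_s: 41.75
ee_pos: [517.9, 408.0, 89.2]
ee_rot: [179.8, -0.0, 123.0]
force: [0.4, -0.6, -0.5]
gripper_width: 65.4
gripper_force: 30.0
```

>>> {"api": "step_arm", "payload": {"plan": [0,0,0,0,0,0,0,0,0,0,0,0,0,0,0,0,0,0,0,0,0,0,0,0]}}

```text
time_s: 42.08
ee_pos: [516.2, 406.7, 84.7]
ee_rot: [-179.8, 0.0, 123.0]
force: [-0.5, -0.2, -1.3]
gripper_width: 65.4
gripper_force: 30.0
```

```bash
python3 - <<'E'
from h import *
plan([*slot(29.5),-7],97)
E
```

```text
at [516.2 406.7  84.7] [-179.8    0.   123. ] t 42.1 w 65.4 F [-0.5 -0.2 -1.3]
turn 4 x [-0.0007  0.0002  0.1132] tot [-0.003  0.001  0.453] | shift [-25.72   2.8    9.17] = 7 x [-3.67  0.4   1.31]
```

>>> {"api": "step_arm", "payload": {"plan": [0,0,0,0,0,0.1132,0,0,0,0,0,0.1132,0,0,0,0,0,0.1132,0,0,0,0,0,0.1132]}}

```text
time_s: 42.42
ee_pos: [516.4, 406.8, 84.2]
ee_rot: [-179.8, 0.1, 96.7]
force: [-0.4, 0.6, 0.0]
gripper_width: 65.3
gripper_force: 30.0
```

>>> {"api": "step_arm", "payload": {"plan": [-3.5,0.38,0,0,0,0,-4,0.44,0,0,0,0,-4,0.44,0,0,0,0,-4,0.44,0,0,0,0,-4,0.44,0,0,0,0]}}

```text
time_s: 42.83
ee_pos: [561.3, 214.5, 84.5]
ee_rot: [-179.8, 0.0, 97.0]
force: [0.8, 1.1, -1.4]
gripper_width: 65.7
gripper_force: 30.0
```

>>> {"api": "step_arm", "payload": {"plan": [-3.5,0.38,0,0,0,0,-2,0.2,0,0,0,0,-0.72,0.08,2,0,0,0,0,0,2.5,0,0,0,0,0,1.5,0,0,0]}}

```text
time_s: 43.25
ee_pos: [574.6, 154.0, 22.9]
ee_rot: [-179.7, 0.0, 96.9]
force: [-0.1, -0.3, -0.4]
gripper_width: 65.3
gripper_force: 30.0
```

>>> {"api": "step_arm", "payload": {"plan": [0,0,0,0,0,0,0,0,0,0,0,0,0,0,0,0,0,0,0,0,0,0,0,0,0,0,0,0,0,0]}}

```text
time_s: 43.67
ee_pos: [577.1, 156.0, 27.1]
ee_rot: [179.9, -0.0, 97.0]
force: [-0.1, 0.8, -0.4]
gripper_width: 65.7
gripper_force: 30.0
```

```bash
python3 - <<'E'
from h import *
plan([*slot(29.5),-7.8],97)
E
```

```text
at [577.1 156.   27.1] [179.9  -0.   97. ] t 43.7 w 65.7 F [-0.1  0.8 -0.4]
turn 1 x [ 0.0021 -0.0003  0.0005] tot [ 0.002 -0.     0.001] | shift [-0.1  -0.18  3.49] = 1 x [-0.1  -0.18  3.49]
```

>>> {"api": "step_arm", "payload": {"plan": [-0.08,-0.1,1,0,0,0,0,0,1,0,0,0,0,0,0.6,0,0,0,0,0,0.2,0,0,0,0,0,0,0,0,0]}}

```text
time_s: 44.08
ee_pos: [574.7, 154.5, -3.1]
ee_rot: [-179.9, 0.0, 97.0]
force: [-0.7, 0.4, -0.4]
gripper_width: 65.2
gripper_force: 30.0
```

>>> {"api": "step_arm", "payload": {"plan": [0,0,0,0,0,0,0,0,0.2,0,0,0,0,0,0,0,0,0,0,0,0,0,0,0]}}

```text
time_s: 44.42
ee_pos: [575.6, 154.7, -3.8]
ee_rot: [180.0, -0.0, 97.0]
force: [0.1, -0.2, -0.7]
gripper_width: 65.2
gripper_force: 30.0
```

>>> {"api": "step_arm", "payload": {"plan": [0,0,0.2,0,0,0,0,0,0,0,0,0,0,0,0,0,0,0]}}

```text
time_s: 44.67
ee_pos: [575.4, 154.6, -6.0]
ee_rot: [-180.0, -0.0, 97.0]
force: [0.4, 0.5, -0.6]
gripper_width: 65.1
gripper_force: 30.0
```

>>> {"api": "step_arm", "payload": {"plan": [0,0,0.16,0,0,0,0,0,0,0,0,0,0,0,0,0,0,0]}}

```text
time_s: 44.92
ee_pos: [575.4, 154.6, -7.6]
ee_rot: [-180.0, -0.0, 97.0]
force: [-0.9, 0.0, -0.9]
gripper_width: 65.4
gripper_force: 30.0
```

>>> {"api": "step_arm", "payload": {"plan": [0,0,0,0,0,0,0,0,0,0,0,0,0,0,0,0,0,0,0,0,0,0,0,0], "hand": 8}}

```text
time_s: 45.25
ee_pos: [575.5, 154.6, -7.4]
ee_rot: [180.0, -0.0, 97.0]
force: [0.3, -0.6, -0.4]
gripper_width: 79.9
gripper_force: 0.0
```

>>> {"api": "step_arm", "payload": {"plan": [0,0,-1,0,0,0,0,0,-3,0,0,0,0,0,-4,0,0,0,0,0,-3,0,0,0,0,0,0,0,0,0]}}

```text
time_s: 45.67
ee_pos: [580.1, 155.8, 110.3]
ee_rot: [179.2, -0.1, 97.0]
force: [0.6, 0.0, 1.1]
gripper_width: 80.2
gripper_force: 0.0
```

>>> {"api": "step_arm", "payload": {"plan": [2.28,-2.75,0,0,0,0,2.28,-2.75,0,0,0,0,2.28,-2.75,0,0,0,0,2.28,-2.75,0,0,0,0,0,0,0,0,0,0]}}

```text
time_s: 46.08
ee_pos: [449.6, 233.4, 102.6]
ee_rot: [-179.8, -0.0, 97.2]
force: [-0.7, -0.5, 0.3]
gripper_width: 80.1
gripper_force: 0.0
```

>>> {"api": "step_arm", "payload": {"plan": [0,0,0,0,0,0,0,0,0,0,0,0,0,0,0,0,0,0,0,0,0,0,0,0]}}

```text
time_s: 46.42
ee_pos: [456.3, 231.2, 102.5]
ee_rot: [180.0, -0.0, 96.9]
force: [-0.6, 0.8, -0.1]
gripper_width: 80.2
gripper_force: 0.0
```

```bash
python3 - <<'E'
from h import *
p,W=look(box=(300,720,210,480))
for q,f,a in W:
    g=grip(q,-2); print(np.round(q[:2],1),round(np.degrees(q[2]),1),round(f),a,'grip',np.round(g,1))
    plan([*g,-13.3],(np.degrees(q[2])+90)%360)
E
python3 - <<'E'
from h import *
p=viewer.grab_frame('wrist');m=mask_orange(p)
n,l,st,ce=cv2.connectedComponentsWithStats(m);print(st[1:][st[1:,4]>60])
for q,f,a in wedges(p,box=(250,750,210,550)): print('w',np.round(q[:2],1),round(np.degrees(q[2]),1),round(f),a)
t=viewer.grab_frame('top');rep(t,box=(250,750,210,550),tag='t');rep(t,z=6,box=(500,650,20,210),tag='tP')
E
```

```text
[[ 239   93   85   43  326]
 [ 307   99   11   32  290]
 [ 286  101   21   29  551]
 [ 263  105   22   24  466]
 [ 244  110   18   18  292]
 [ 440  261   28   59  672]
 [  97  262   15   29  136]
 [ 240  311  320   37 4484]]
w [446.1 318.6] 4.0 557 326
w [467.7 295.4] -119.4 2526 290
w [468.2 295.5] -81.1 2270 551
w [449.8 290. ] -88.6 2328 466
w [444.5 290.4] -60.4 2501 292
tP [593.8  97.7] -89.7 resid 944 of 1197
```

```bash
python3 - <<'E'
from h import *
plan([446.0,316.5,-13.3],94.2)
E
```

```text
at [455.8 231.2 102.3] [-180.     0.    96.9] t 46.6 w 80.1 F [ 0.1 -0.4 -0.3]
turn 1 x [-0.0001  0.      0.0477] tot [-0.     0.     0.048] | shift [ 8.58 -0.36 11.56] = 3 x [ 2.86 -0.12  3.85]
```

>>> {"api": "step_arm", "payload": {"plan": [0,0,0,0,0,0.048,2.9,-0.12,0,0,0,0,2.9,-0.12,0,0,0,0,2.0,-0.12,0,0,0,0,0.78,0,0,0,0,0]}}

```text
time_s: 46.98
ee_pos: [445.4, 319.1, 102.4]
ee_rot: [180.0, -0.1, 94.3]
force: [0.9, 0.1, 0.8]
gripper_width: 79.8
gripper_force: 0.0
```

>>> {"api": "step_arm", "payload": {"plan": [0,0,2.5,0,0,0,0,0,3,0,0,0,0,0,2.5,0,0,0,0,0,1.5,0,0,0,0,0,0.6,0,0,0]}}

```text
time_s: 47.4
ee_pos: [443.8, 315.1, -1.1]
ee_rot: [-179.7, 0.2, 94.2]
force: [-0.7, 0.1, 0.5]
gripper_width: 80.0
gripper_force: 0.0
```

>>> {"api": "step_arm", "payload": {"plan": [0,0,0,0,0,0,0,0,0,0,0,0,0,0,0,0,0,0,0,0,0,0,0,0,0,0,0,0,0,0]}}

```text
time_s: 47.82
ee_pos: [445.9, 317.4, 2.6]
ee_rot: [179.9, -0.1, 94.3]
force: [0.5, -0.2, -0.3]
gripper_width: 80.1
gripper_force: 0.0
```

```bash
python3 - <<'E'
from h import *
plan([446.0,316.5,-13.3],94.2)
E
```

```text
at [445.9 317.4   2.6] [ 1.799e+02 -1.000e-01  9.430e+01] t 47.8 w 80.1 F [ 0.5 -0.2 -0.3]
turn 1 x [ 0.002  -0.0012  0.0009] tot [ 0.002 -0.001  0.001] | shift [-0.09  0.    1.59] = 1 x [-0.09  0.    1.59]
```

>>> {"api": "step_arm", "payload": {"plan": [-0.05,0.05,0.8,0,0,0,0,0,0.6,0,0,0,0,0,0.1,0,0,0,0,0,0,0,0,0,0,0,0,0,0,0]}}

```text
time_s: 48.23
ee_pos: [445.6, 316.5, -13.8]
ee_rot: [-180.0, 0.0, 94.3]
force: [-0.4, 0.1, 0.2]
gripper_width: 80.1
gripper_force: 0.0
```

>>> {"api": "step_arm", "payload": {"plan": [0,0,0,0,0,0,0,0,0,0,0,0,0,0,0,0,0,0,0,0,0,0,0,0,0,0,0,0,0,0], "hand": 5.5}}

```text
time_s: 48.65
ee_pos: [445.8, 316.6, -13.4]
ee_rot: [180.0, -0.0, 94.3]
force: [-0.4, -0.4, -0.0]
gripper_width: 65.3
gripper_force: 30.0
```

>>> {"api": "step_arm", "payload": {"plan": [0,0,0,0,0,0,0,0,-1,0,0,0,0,0,-3,0,0,0,0,0,-3.5,0,0,0,0,0,-2.5,0,0,0]}}

```text
time_s: 49.07
ee_pos: [446.4, 317.0, 89.4]
ee_rot: [179.9, -0.1, 94.3]
force: [0.9, -0.5, -0.1]
gripper_width: 65.5
gripper_force: 30.0
```

>>> {"api": "step_arm", "payload": {"plan": [0,0,0,0,0,0,0,0,0,0,0,0,0,0,0,0,0,0,0,0,0,0,0,0]}}

```text
time_s: 49.4
ee_pos: [444.7, 315.8, 85.2]
ee_rot: [-179.9, 0.1, 94.3]
force: [-0.6, 0.6, -1.5]
gripper_width: 65.4
gripper_force: 30.0
```

```bash
python3 - <<'E'
from h import *
plan([*slot(52.5),-7],97)
E
```

```text
at [444.7 315.8  85.2] [-1.799e+02  1.000e-01  9.430e+01] t 49.4 w 65.4 F [-0.6  0.6 -1.5]
turn 1 x [-0.0026  0.0014 -0.0478] tot [-0.003  0.001 -0.048] | shift [-15.28  11.01   9.22] = 4 x [-3.82  2.75  2.3 ]
```

>>> {"api": "step_arm", "payload": {"plan": [0,0,0,0,0,-0.048,-3.3,2.34,0,0,0,0,-3.3,2.34,0,0,0,0,-3.3,2.34,0,0,0,0,-3,2.13,0,0,0,0]}}

```text
time_s: 49.82
ee_pos: [552.5, 197.9, 84.9]
ee_rot: [-179.8, 0.0, 97.0]
force: [1.0, 0.4, -0.0]
gripper_width: 65.2
gripper_force: 30.0
```

>>> {"api": "step_arm", "payload": {"plan": [-1.7,1.22,0,0,0,0,-0.75,0.53,0,0,0,0,0,0,2,0,0,0,0,0,2.5,0,0,0,0,0,1.5,0,0,0]}}

```text
time_s: 50.23
ee_pos: [570.3, 177.4, 23.4]
ee_rot: [-179.7, 0.0, 97.0]
force: [-0.7, 0.1, -0.7]
gripper_width: 65.4
gripper_force: 30.0
```

>>> {"api": "step_arm", "payload": {"plan": [0,0,0,0,0,0,0,0,0,0,0,0,0,0,0,0,0,0,0,0,0,0,0,0,0,0,0,0,0,0]}}

```text
time_s: 50.65
ee_pos: [573.3, 178.0, 27.7]
ee_rot: [179.9, -0.0, 97.0]
force: [-0.7, -0.1, -1.0]
gripper_width: 65.3
gripper_force: 30.0
```

```bash
python3 - <<'E'
from h import *
plan([*slot(52.5),-7.4],97)
E
```

```text
at [573.3 178.   27.7] [179.9  -0.   97. ] t 50.6 w 65.3 F [-0.7 -0.1 -1. ]
turn 1 x [ 0.0022 -0.0005  0.0005] tot [ 0.002 -0.     0.   ] | shift [-0.03 -0.08  3.51] = 1 x [-0.03 -0.08  3.51]
```

>>> {"api": "step_arm", "payload": {"plan": [0,0,1,0,0,0,0,0,1,0,0,0,0,0,0.6,0,0,0,0,0,0.2,0,0,0,0,0,0,0,0,0]}}

```text
time_s: 51.07
ee_pos: [571.8, 177.3, -2.8]
ee_rot: [-179.9, 0.0, 97.0]
force: [0.3, 0.7, -0.3]
gripper_width: 65.3
gripper_force: 30.0
```

>>> {"api": "step_arm", "payload": {"plan": [0,0,0,0,0,0,0,0,0.2,0,0,0,0,0,0,0,0,0,0,0,0,0,0,0]}}

```text
time_s: 51.4
ee_pos: [572.8, 177.6, -3.4]
ee_rot: [180.0, -0.0, 97.0]
force: [0.5, -0.3, -0.4]
gripper_width: 65.6
gripper_force: 30.0
```

>>> {"api": "step_arm", "payload": {"plan": [0,0,0.2,0,0,0,0,0,0,0,0,0,0,0,0,0,0,0]}}

```text
time_s: 51.65
ee_pos: [572.6, 177.5, -5.6]
ee_rot: [-180.0, -0.0, 97.0]
force: [0.6, 0.6, -0.4]
gripper_width: 65.3
gripper_force: 30.0
```

>>> {"api": "step_arm", "payload": {"plan": [0,0,0.17,0,0,0,0,0,0,0,0,0,0,0,0,0,0,0]}}

```text
time_s: 51.9
ee_pos: [572.6, 177.5, -7.3]
ee_rot: [-180.0, -0.0, 97.0]
force: [0.2, 0.3, -0.8]
gripper_width: 65.4
gripper_force: 30.0
```

>>> {"api": "step_arm", "payload": {"plan": [0,0,0,0,0,0,0,0,0,0,0,0,0,0,0,0,0,0,0,0,0,0,0,0], "hand": 8}}

```text
time_s: 52.23
ee_pos: [572.7, 177.5, -7.2]
ee_rot: [180.0, -0.0, 97.0]
force: [0.2, -0.2, 0.6]
gripper_width: 79.3
gripper_force: 0.0
```

>>> {"api": "step_arm", "payload": {"plan": [0,0,-1,0,0,0,0,0,-3,0,0,0,0,0,-4,0,0,0,0,0,-4,0,0,0,0,0,-4,0,0,0]}}

```text
time_s: 52.65
ee_pos: [572.3, 177.4, 155.3]
ee_rot: [180.0, -0.0, 97.0]
force: [1.8, -0.6, 0.8]
gripper_width: 80.2
gripper_force: 0.0
```

>>> {"api": "step_arm", "payload": {"plan": [-4,-0.1,-1,0,0,0,-4,-0.1,-1,0,0,0,-4,-0.1,-1,0,0,0,-4,-0.1,0,0,0,0,-2.5,-0.1,0,0,0,0]}}

```text
time_s: 53.07
ee_pos: [590.7, -10.2, 184.7]
ee_rot: [179.8, 0.1, 96.9]
force: [-0.3, -0.3, 0.3]
gripper_width: 79.8
gripper_force: 0.0
```

>>> {"api": "step_arm", "payload": {"plan": [0,0,0,0,0,0,0,0,0,0,0,0,0,0,0,0,0,0,0,0,0,0,0,0,0,0,0,0,0,0]}}

```text
time_s: 53.48
ee_pos: [590.1, -5.4, 182.8]
ee_rot: [-180.0, -0.0, 97.1]
force: [0.5, -0.5, 0.0]
gripper_width: 79.9
gripper_force: 0.0
```

```bash
python3 - <<'E'
from h import *
p=viewer.grab_frame('wrist');save(p,'w5.png')
c=p['img'][:260,150:430].copy()
# overlay expected poses
for y,fl in((-64,0),(-43.5,1),(-5,0),(16.3,1),(54.5,0)):
    a=CY+fl*np.pi; o=slot(y); cc,ss=np.cos(a),np.sin(a)
    pts=np.array([proj(p,[*(v@np.array([[cc,ss],[-ss,cc]])+o),28]) for v in WEDGE])-[150,0]
    cv2.polylines(c,[np.round(pts*16).astype(np.int32)],True,(0,0,255),1,cv2.LINE_AA,4)
cv2.imwrite('pics/o2.png',cv2.resize(c,None,fx=2.2,fy=2.2,interpolation=cv2.INTER_NEAREST)[:,:,::-1])
plan([575,-55,100],180)
t=viewer.grab_frame('top')
for d in viewer.pinpoint('lid',t)[:3]+viewer.pinpoint('lid_knob',t)[:3]: print(round(d['score'],2),np.round(at_z(t,d['location'],0)),np.round(at_z(t,d['location'],21)))
for n in('the_tape','the_mug'): 
    d=viewer.pinpoint(n,t)[:1];print(n,d and np.round(at_z(t,d[0]['location'],0)))
E
```

```text
at [590.2  -5.5 182.8] [-180.    -0.    97.1] t 53.5 w 80.3 F [ 0.5 -1.1 -0.3]
turn 12 x [ 0.     -0.     -0.1206] tot [ 0.    -0.    -1.447] | shift [ 1.52 -4.95  8.28] = 3 x [ 0.51 -1.65  2.76]
0.81 [301. 432.   0.] [302. 426.  21.]
0.57 [578. -46.   0.] [574. -43.  21.]
0.4 [750. 200.   0.] [743. 199.  21.]
0.93 [295. 433.   0.] [297. 427.  21.]
0.6 [582. -63.   0.] [578. -59.  21.]
the_tape [620. 473.   0.]
the_mug [ 707. -160.    0.]
```

View pics/o2.png

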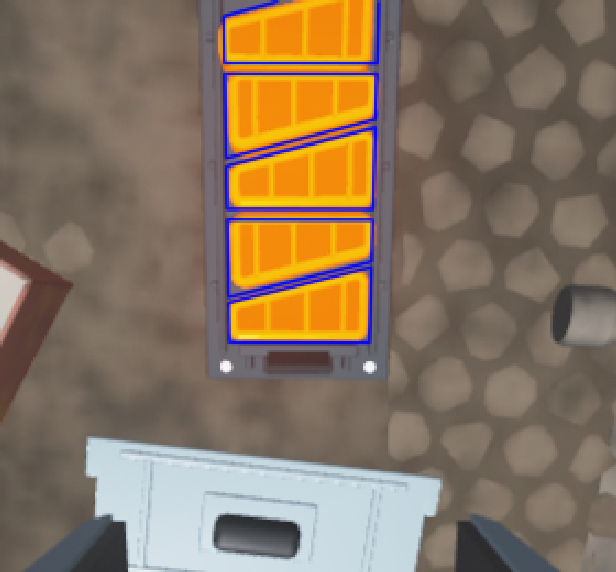

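```bash
python3 - <<'E'
from h import *
p=viewer.grab_frame('wrist')
h=cv2.cvtColor(p['img'],cv2.COLOR_RGB2HSV)
sub=(h[228:262,240:292,2]<90).astype(np.uint8)
n,l,st,ce=cv2.connectedComponentsWithStats(sub);i=1+np.argmax(st[1:,4]);print(st[i])
(cx,cy),wh,a=cv2.minAreaRect(cv2.findNonZero((l==i).astype(np.uint8)));print(wh,a,at_z(p,(cx+240,cy+228),30),at_z(p,(cx+240,cy+228),25))
for n in('lid_knob','lid','lid_left','lid_right'):
    for d in viewer.pinpoint(n,p)[:1]: print(n,round(d['score'],2),np.round(d['location']),at_z(p,d['location'],21 if n=='lid_knob' else 0))
for n in('pocket','case'):
    for d in viewer.pinpoint(n,p)[:1]: print(n,round(d['score'],2),np.round(d['location']),at_z(p,d['location'],6 if n=='pocket' else 0))
# white screw dots / case outline: bright blobs
g=cv2.inRange(p['img'],(215,215,215),(255,255,255));n,l,st,ce=cv2.connectedComponentsWithStats(g)
for s,c in zip(st[1:],ce[1:]):
    if 3<s[4]<80 and 200<c[0]<360: print('dot',c,s[4],at_z(p,c,3))
plan([575.4,-54.7,-13.5],180.2)
E
```

```text
[  7   5  39  19 355]
(38.29070281982422, 14.597966194152832) 10.007980346679688 [580.1754569  -49.86621977  30.        ] [580.12546342 -51.44202933  25.        ]
lid_knob 0.88 [264. 242.] [576.76098852 -54.67858762  21.        ]
lid 0.85 [268. 234.] [580.79652825 -51.02040732   0.        ]
lid_left 0.89 [193. 225.] [491.92212671 -50.82905068   0.        ]
lid_right 0.84 [341. 245.] [668.16667108 -53.30320143   0.        ]
pocket 0.76 [283.  76.] [576.90971504 122.63226736   6.        ]
case 0.92 [284.  71.] [576.61302525 128.56022437   0.        ]
dot [251.9  165.05] 20 [553.69691122  27.45989586   3.        ]
dot [317.27777778 165.11111111] 18 [626.06410964  36.33875136   3.        ]
dot [209.5 206. ] 6 [510.09073108 -24.83082188   3.        ]
dot [218.5 207. ] 4 [520.44215366 -24.72978773   3.        ]
dot [226. 208.] 5 [529.09563861 -24.84054197   3.        ]
dot [233.2 209.2] 5 [537.43933139 -25.22818453   3.        ]
dot [241.8 210.4] 5 [547.39801247 -25.4183452    3.        ]
dot [243.4        245.93333333] 15 [553.3314292 -67.9648828   3.       ]
dot [214.  250.5] 4 [519.24751259 -77.91719485   3.        ]
dot [255.76923077 263.46153846] 13 [570.14573539 -88.0858895    3.        ]
dot [264.27272727 264.45454545] 11 [580.39651386 -88.09076854   3.        ]
dot [273.1 265.4] 10 [591.04057154 -87.98752871   3.        ]
dot [282.2 266.6] 5 [602.06420577 -88.16708311   3.        ]
at [590.3  -6.8 182.7] [180.  -0.  97.] t 54.1 w 79.8 F [-0.6  0.2 -0.4]
turn 12 x [ 0.    -0.    -0.121] tot [ 0.    -0.    -1.452] | shift [ 1.5  -4.78 19.62] = 5 x [ 0.3  -0.96  3.92]
```

>>> {"api": "step_arm", "payload": {"plan": [0,0,0,0,0,-0.1208,0,0,0,0,0,-0.1208,0,0,0,0,0,-0.1208,0,0,0,0,0,-0.1208,0,0,0,0,0,-0.1208], "hand": 4.5}}

```text
time_s: 54.55
ee_pos: [590.3, -6.8, 182.7]
ee_rot: [180.0, -0.0, 131.9]
force: [-0.4, -0.3, -0.3]
gripper_width: 49.6
gripper_force: 0.0
```

>>> {"api": "step_arm", "payload": {"plan": [0,0,0,0,0,-0.1208,0,0,0,0,0,-0.1208,0,0,0,0,0,-0.1208,0,0,0,0,0,-0.1208,0,0,0,0,0,-0.1208]}}

```text
time_s: 54.97
ee_pos: [590.3, -6.8, 182.7]
ee_rot: [180.0, 0.0, 166.6]
force: [0.1, -0.4, -0.8]
gripper_width: 44.9
gripper_force: 0.0
```

>>> {"api": "step_arm", "payload": {"plan": [0,0,0,0,0,-0.1208,0,0,0,0,0,-0.1208,0.5,-2.4,2,0,0,0,0.5,-2.4,3,0,0,0,0,0,3,0,0,0]}}

```text
time_s: 55.38
ee_pos: [580.4, -58.1, 102.9]
ee_rot: [-179.9, 0.2, 180.0]
force: [0.6, -0.9, -1.6]
gripper_width: 45.1
gripper_force: 0.0
```

>>> {"api": "step_arm", "payload": {"plan": [0,0,2.5,0,0,0,0,0,2,0,0,0,0,0,1.5,0,0,0,0,0,1,0,0,0,0,0,0,0,0,0]}}

```text
time_s: 55.8
ee_pos: [578.8, -54.6, 30.7]
ee_rot: [180.0, -0.2, -179.9]
force: [-0.9, 0.9, 0.3]
gripper_width: 45.0
gripper_force: 0.0
```

>>> {"api": "step_arm", "payload": {"plan": [0,0,0,0,0,0,0,0,0,0,0,0,0,0,0,0,0,0,0,0,0,0,0,0]}}

```text
time_s: 56.13
ee_pos: [581.1, -54.8, 33.9]
ee_rot: [-180.0, 0.1, -179.9]
force: [-0.5, -0.6, 0.1]
gripper_width: 44.9
gripper_force: 0.0
```

```bash
python3 - <<'E'
from h import *
plan([579.5,-54.5,-13.5],180)
p=viewer.grab_frame('wrist')
for n in('lid_knob','lid','lid_left','lid_right'):
    for d in viewer.pinpoint(n,p)[:2]: print(n,round(d['score'],2),np.round(d['location']),at_z(p,d['location'],21 if n=='lid_knob' else 0))
E
```

```text
at [581.1 -54.8  33.9] [-1.800e+02  1.000e-01 -1.799e+02] t 56.1 w 44.9 F [-0.5 -0.6  0.1]
turn 1 x [-0.0002  0.0022  0.0012] tot [-0.     0.002  0.001] | shift [0.16 0.03 4.74] = 2 x [0.08 0.01 2.37]
lid_knob 0.97 [278. 239.] [579.91826123 -56.814469    21.        ]
lid 0.89 [283. 229.] [579.25663262 -53.47206512   0.        ]
lid 0.46 [283. 340.] [ 6.69103302e+02 -5.30763413e+01  2.84217094e-14]
lid_left 0.62 [282. 102.] [492.82647351 -53.82379153   0.        ]
lid_right 0.81 [283. 340.] [ 6.69103302e+02 -5.30763413e+01  2.84217094e-14]
```

>>> {"api": "step_arm", "payload": {"plan": [0,0,2,0,0,0,0,0,1.5,0,0,0,0,0,0.7,0,0,0,0,0,0,0,0,0,0,0,0,0,0,0]}}

```text
time_s: 56.8
ee_pos: [580.4, -54.7, -9.2]
ee_rot: [180.0, -0.0, -179.9]
force: [0.0, -0.1, 0.6]
gripper_width: 44.6
gripper_force: 0.0
```

>>> {"api": "step_arm", "payload": {"plan": [0,0,0.3,0,0,0,0,0,0.1,0,0,0,0,0,0,0,0,0,0,0,0,0,0,0,0,0,0,0,0,0]}}

```text
time_s: 57.22
ee_pos: [580.5, -54.7, -12.9]
ee_rot: [180.0, 0.0, -179.9]
force: [0.7, -0.9, -0.3]
gripper_width: 44.8
gripper_force: 0.0
```

>>> {"api": "step_arm", "payload": {"plan": [0,0,0,0,0,0,0,0,0,0,0,0,0,0,0,0,0,0,0,0,0,0,0,0,0,0,0,0,0,0], "hand": 0.5, "newtons": 50}}

```text
time_s: 57.63
ee_pos: [580.3, -54.7, -13.2]
ee_rot: [180.0, 0.0, -179.9]
force: [-0.3, -0.7, -0.2]
gripper_width: 17.6
gripper_force: 50.0
```

>>> {"api": "step_arm", "payload": {"plan": [0,0,-0.5,0,0,0,0,0,-2,0,0,0,0,0,-3,0,0,0,0,0,-3,0,0,0,0,0,-2,0,0,0]}}

```text
time_s: 58.05
ee_pos: [581.2, -54.9, 94.6]
ee_rot: [-180.0, 0.2, -179.9]
force: [1.0, -0.1, -0.9]
gripper_width: 17.7
gripper_force: 50.0
```

>>> {"api": "step_arm", "payload": {"plan": [0,0,0,0,0,0.1208,0,0,0,0,0,0.1208,0,0,0,0,0,0.1208,0,0,0,0,0,0.1208]}}

```text
time_s: 58.38
ee_pos: [580.1, -54.7, 92.1]
ee_rot: [180.0, -0.0, 152.0]
force: [-0.2, 0.7, 0.1]
gripper_width: 17.9
gripper_force: 50.0
```

>>> {"api": "step_arm", "payload": {"plan": [0,0,0,0,0,0.1208,0,0,0,0,0,0.1208,0,0,0,0,0,0.1208,0,0,0,0,0,0.1208]}}

```text
time_s: 58.72
ee_pos: [580.0, -54.7, 91.8]
ee_rot: [-180.0, -0.0, 124.3]
force: [0.1, -0.1, -1.3]
gripper_width: 17.4
gripper_force: 50.0
```

>>> {"api": "step_arm", "payload": {"plan": [0,0,0,0,0,0.1208,0,0,0,0,0,0.1208,0,0,0,0,0,0.1208,0,0,0,0,0,0.1208]}}

```text
time_s: 59.05
ee_pos: [580.1, -54.7, 91.8]
ee_rot: [-180.0, -0.0, 96.7]
force: [-0.3, 0.3, -2.2]
gripper_width: 17.9
gripper_force: 50.0
```

```bash
python3 - <<'E'
from h import *
plan([*C,100],97)
E
```

```text
at [580.1 -54.7  91.8] [-180.    -0.    96.7] t 59.0 w 17.9 F [-0.3  0.3 -2.2]
turn 1 x [-0.0003 -0.0002 -0.0059] tot [-0.    -0.    -0.006] | shift [17.9   2.09 -0.82] = 5 x [ 3.58  0.42 -0.16]
```

>>> {"api": "step_arm", "payload": {"plan": [2,0.23,0,0,0,0,3.5,0.4,0,0,0,0,4,0.47,0,0,0,0,4,0.47,0,0,0,0,3,0.35,0,0,0,0]}}

```text
time_s: 59.47
ee_pos: [578.8, 114.0, 91.9]
ee_rot: [-180.0, -0.1, 97.0]
force: [-0.2, -0.6, -1.9]
gripper_width: 17.2
gripper_force: 50.0
```

>>> {"api": "step_arm", "payload": {"plan": [1.4,0.18,0,0,0,0,0,0,0,0,0,0,0,0,0,0,0,0,0,0,0,0,0,0,0,0,0,0,0,0]}}

```text
time_s: 59.88
ee_pos: [579.3, 123.9, 91.7]
ee_rot: [-180.0, 0.0, 96.9]
force: [-0.3, -0.4, -1.9]
gripper_width: 17.8
gripper_force: 50.0
```

>>> {"api": "step_arm", "payload": {"plan": [0,0,0,0,0,0,0,0,0,0,0,0,0,0,0,0,0,0,0,0,0,0,0,0,0,0,0,0,0,0]}}

```text
time_s: 60.3
ee_pos: [579.4, 125.2, 91.8]
ee_rot: [180.0, -0.0, 97.0]
force: [-0.5, 0.6, -1.8]
gripper_width: 16.9
gripper_force: 50.0
```

```bash
python3 - <<'E'
from h import *
plan([*C,40],97)
p=viewer.grab_frame('wrist'); x,M,s=tool(); zu=x[2]+13.2
for n in('lid_left','lid'):
    for d in viewer.pinpoint(n,p)[:1]:
        P=at_z(p,d['location'],zu); v=P[:2]-C; c,s_=np.cos(CY),np.sin(CY)
        print(n,round(d['score'],2),np.round(d['location']),P,'pocket frame',np.round([c*v[0]+s_*v[1],-s_*v[0]+c*v[1]],1))
h=cv2.cvtColor(p['img'],cv2.COLOR_RGB2HSV)
m=((h[...,0]>85)&(h[...,0]<125)&(h[...,2]>140)).astype(np.uint8)
L=[];Rr=[]
for r in range(100,210,5):
    c=np.where(m[r,170:400])[0]+170
    if len(c)<60: continue
    L.append(at_z(p,(c.min(),r),zu+5)[:2]);Rr.append(at_z(p,(c.max()+1,r),zu+5)[:2])
for e in(L,Rr):
    e=np.array(e);k=np.polyfit(e[:,1],e[:,0],1);print('yaw',-np.degrees(np.arctan(k[0])),'x at y=160',np.polyval(k,160),np.std(e[:,0]-np.polyval(k,e[:,1])),len(e))
cols=[c for c in range(235,330) if m[:200,c].sum()>20]
print('top edge y',[np.round(at_z(p,(c,np.where(m[:,c])[0].min()),zu+5)[:2],1).tolist() for c in (240,248,256,308,316,322)])
E
```

```text
at [579.4 125.2  91.8] [180.  -0.  97.] t 60.3 w 16.9 F [-0.5  0.6 -1.8]
turn 1 x [ 0.0001 -0.0001 -0.0003] tot [ 0. -0. -0.] | shift [ 0.03 -0.03  5.18] = 2 x [ 0.02 -0.02  2.59]
lid_left 0.68 [283.  93.] [570.35911315 214.36013856 104.98194047] pocket frame [ 2.3 89.3]
lid 0.77 [283. 253.] [581.21681238 127.55293253 104.98194047] pocket frame [2.5 1.8]
yaw 7.000207876775538 x at y=160 538.6070646567907 0.15304970328217604 22
yaw 6.972629361668813 x at y=160 614.6920411380897 0.15292256507403404 22
top edge y [[548.5, 216.9], [552.6, 216.0], [557.1, 211.8], [583.1, 215.0], [586.3, 221.1], [589.2, 221.9]]
```

>>> {"api": "step_arm", "payload": {"plan": [-0.12,-0.02,1.5,0,0,0,0,0,1.8,0,0,0,0,0,1.2,0,0,0,0,0,0.5,0,0,0,0,0,0,0,0,0]}}

```text
time_s: 60.87
ee_pos: [578.4, 124.2, 40.5]
ee_rot: [-179.8, 0.0, 97.0]
force: [-0.1, 0.2, -1.4]
gripper_width: 18.1
gripper_force: 50.0
```

>>> {"api": "step_arm", "payload": {"plan": [0,0,0,0,0,0,0,0,0.3,0,0,0,0,0,0,0,0,0,0,0,0,0,0,0]}}

```text
time_s: 61.2
ee_pos: [579.6, 124.4, 39.3]
ee_rot: [179.9, -0.0, 97.0]
force: [-1.2, -1.2, -1.3]
gripper_width: 17.5
gripper_force: 50.0
```

>>> {"api": "step_arm", "payload": {"plan": [0,0,0.3,0,0,0,0,0,0,0,0,0,0,0,0,0,0,0]}}

```text
time_s: 61.45
ee_pos: [579.2, 124.3, 35.7]
ee_rot: [-180.0, -0.0, 97.0]
force: [-0.6, 0.9, -1.8]
gripper_width: 17.8
gripper_force: 50.0
```

>>> {"api": "step_arm", "payload": {"plan": [0,0,0.2,0,0,0,0,0,0,0,0,0,0,0,0,0,0,0]}}

```text
time_s: 61.7
ee_pos: [579.5, 124.0, 33.8]
ee_rot: [180.0, 0.0, 97.0]
force: [0.7, -2.1, -0.2]
gripper_width: 17.6
gripper_force: 50.0
```

>>> {"api": "step_arm", "payload": {"plan": [-0.1,0,0,0,0,0,0,0,0,0,0,0,0,0,0,0,0,0]}}

```text
time_s: 61.95
ee_pos: [579.2, 123.3, 33.7]
ee_rot: [-180.0, -0.0, 97.0]
force: [-0.8, 0.0, -0.8]
gripper_width: 17.5
gripper_force: 50.0
```

>>> {"api": "step_arm", "payload": {"plan": [0,0,0.15,0,0,0,0,0,0,0,0,0,0,0,0,0,0,0]}}

```text
time_s: 62.2
ee_pos: [579.5, 123.2, 32.3]
ee_rot: [180.0, 0.0, 97.0]
force: [-0.0, -0.2, -0.7]
gripper_width: 17.5
gripper_force: 50.0
```

>>> {"api": "step_arm", "payload": {"plan": [0,0,0.15,0,0,0,0,0,0,0,0,0,0,0,0,0,0,0]}}

```text
time_s: 62.45
ee_pos: [579.7, 123.0, 30.9]
ee_rot: [180.0, 0.0, 97.0]
force: [0.4, -2.9, -0.2]
gripper_width: 17.7
gripper_force: 50.0
```

>>> {"api": "step_arm", "payload": {"plan": [-0.12,0,0,0,0,0,0,0,0,0,0,0,0,0,0,0,0,0]}}

```text
time_s: 62.7
ee_pos: [579.7, 122.6, 30.9]
ee_rot: [180.0, -0.0, 97.0]
force: [1.0, 0.5, 0.9]
gripper_width: 17.7
gripper_force: 50.0
```

>>> {"api": "step_arm", "payload": {"plan": [0,0,0.15,0,0,0,0,0,0,0,0,0,0,0,0,0,0,0]}}

```text
time_s: 62.95
ee_pos: [579.9, 122.5, 29.7]
ee_rot: [179.9, -0.0, 97.0]
force: [0.1, 0.7, 4.6]
gripper_width: 17.9
gripper_force: 50.0
```

>>> {"api": "step_arm", "payload": {"plan": [0,0,0.15,0,0,0,0,0,0,0,0,0,0,0,0,0,0,0]}}

```text
time_s: 63.2
ee_pos: [580.2, 122.4, 28.6]
ee_rot: [179.9, -0.0, 97.0]
force: [-0.2, 1.3, 5.4]
gripper_width: 17.7
gripper_force: 50.0
```

>>> {"api": "step_arm", "payload": {"plan": [0,0,0.2,0,0,0,0,0,0,0,0,0,0,0,0,0,0,0]}}

```text
time_s: 63.45
ee_pos: [580.4, 122.5, 27.2]
ee_rot: [179.9, -0.0, 97.0]
force: [-1.4, 1.2, 9.5]
gripper_width: 17.7
gripper_force: 50.0
```

>>> {"api": "step_arm", "payload": {"plan": [0,0,0.2,0,0,0,0,0,0,0,0,0,0,0,0,0,0,0]}}

```text
time_s: 63.7
ee_pos: [580.2, 122.5, 24.7]
ee_rot: [179.9, -0.0, 97.0]
force: [1.3, 0.5, 0.3]
gripper_width: 17.6
gripper_force: 50.0
```

>>> {"api": "step_arm", "payload": {"plan": [0,0,0.2,0,0,0,0,0,0,0,0,0,0,0,0,0,0,0]}}

```text
time_s: 63.95
ee_pos: [580.1, 122.4, 21.9]
ee_rot: [179.9, -0.0, 97.0]
force: [0.6, 1.8, 4.3]
gripper_width: 17.5
gripper_force: 50.0
```

>>> {"api": "step_arm", "payload": {"plan": [0,0,0.2,0,0,0,0,0,0,0,0,0,0,0,0,0,0,0]}}

```text
time_s: 64.2
ee_pos: [579.1, 122.1, 18.3]
ee_rot: [-179.9, -0.0, 97.0]
force: [2.9, 2.1, -5.5]
gripper_width: 17.5
gripper_force: 50.0
```

>>> {"api": "step_arm", "payload": {"plan": [0,0,0.2,0,0,0,0,0,0,0,0,0,0,0,0,0,0,0]}}

```text
time_s: 64.45
ee_pos: [578.2, 122.0, 16.5]
ee_rot: [-179.8, -0.0, 97.0]
force: [0.9, 2.4, -7.5]
gripper_width: 17.8
gripper_force: 50.0
```

>>> {"api": "step_arm", "payload": {"plan": [0,0,0.2,0,0,0,0,0,0,0,0,0,0,0,0,0,0,0]}}

```text
time_s: 64.7
ee_pos: [578.7, 122.1, 15.8]
ee_rot: [-179.9, -0.0, 97.0]
force: [-1.4, 2.5, -1.6]
gripper_width: 18.0
gripper_force: 50.0
```

>>> {"api": "step_arm", "payload": {"plan": [0,0,0.2,0,0,0,0,0,0,0,0,0,0,0,0,0,0,0]}}

```text
time_s: 64.95
ee_pos: [578.7, 122.1, 15.7]
ee_rot: [-180.0, -0.0, 97.0]
force: [-5.9, 1.0, 10.8]
gripper_width: 17.4
gripper_force: 50.0
```

>>> {"api": "step_arm", "payload": {"plan": [0,0,0.15,0,0,0,0,0,0,0,0,0,0,0,0,0,0,0]}}

```text
time_s: 65.2
ee_pos: [578.8, 122.2, 15.7]
ee_rot: [-180.0, -0.0, 97.0]
force: [-8.8, 0.6, 19.5]
gripper_width: 17.4
gripper_force: 50.0
```

>>> {"api": "step_arm", "payload": {"plan": [0,0,-0.38,0,0,0,0,0,0,0,0,0,0,0,0,0,0,0]}}

```text
time_s: 65.45
ee_pos: [579.5, 122.2, 15.9]
ee_rot: [180.0, -0.0, 97.0]
force: [-0.9, 2.0, -2.9]
gripper_width: 18.2
gripper_force: 50.0
```

>>> {"api": "step_arm", "payload": {"plan": [0,0,0,0,0,0,0,0,0,0,0,0,0,0,0,0,0,0,0,0,0,0,0,0], "hand": 5}}

```text
time_s: 65.78
ee_pos: [580.0, 121.8, 16.1]
ee_rot: [180.0, 0.0, 97.0]
force: [0.1, -0.4, -0.3]
gripper_width: 41.5
gripper_force: 0.0
```

>>> {"api": "step_arm", "payload": {"plan": [0,0,-1,0,0,0,0,0,-3,0,0,0,0,0,-4,0,0,0,0,0,-4,0,0,0,0,0,-3,0,0,0]}}

```text
time_s: 66.2
ee_pos: [580.6, 122.1, 170.4]
ee_rot: [179.7, -0.0, 97.0]
force: [1.0, 0.3, 0.4]
gripper_width: 50.1
gripper_force: 0.0
```

>>> {"api": "step_arm", "payload": {"plan": [-3,0,0,0,0,0,-4,0,0,0,0,0,-4,0,0,0,0,0,-3,0,0,0,0,0,0,0,0,0,0,0]}}

```text
time_s: 66.62
ee_pos: [597.3, -22.3, 167.0]
ee_rot: [179.9, 0.2, 96.7]
force: [-0.6, 0.5, -0.8]
gripper_width: 50.1
gripper_force: 0.0
```

>>> {"api": "step_arm", "payload": {"plan": [0,0,0,0,0,0,0,0,0,0,0,0,0,0,0,0,0,0,0,0,0,0,0,0]}}

```text
time_s: 66.95
ee_pos: [596.5, -15.6, 166.2]
ee_rot: [180.0, -0.0, 97.1]
force: [-0.6, -0.0, -0.4]
gripper_width: 50.3
gripper_force: 0.0
```

```bash
python3 - <<'E'
from h import *
plan([*C,100],97)
p=viewer.grab_frame('wrist');save(p,'w6.png')
h=cv2.cvtColor(p['img'],cv2.COLOR_RGB2HSV)
m=((h[...,0]>85)&(h[...,0]<125)&(h[...,2]>140)).astype(np.uint8)
for r in range(40,230,12):
    c=np.where(m[r,190:380])[0]+190
    if len(c)<30: continue
    a,b=[at_z(p,(k,r),34) for k in(c.min(),c.max()+1)]
    print(r,'mid',np.round((a+b)[:2]/2,1),'width',round(np.linalg.norm(a-b),1))
for n in('lid_left','lid_right','lid','pocket'):
    for d in viewer.pinpoint(n,p)[:1]: print(n,round(d['score'],2),np.round(d['location']),np.round(at_z(p,d['location'],29),1))
for n in('the_tape','the_mug','the_hammer'):
    t=viewer.grab_frame('top') if n=='the_tape' else t
    d=viewer.pinpoint(n,t)[:1];print(n,d and np.round(at_z(t,d[0]['location'],0)))
E
```

```text
at [596.5 -15.6 166.2] [180.   -0.   97.1] t 67.0 w 50.3 F [-0.6 -0.  -0.4]
turn 1 x [ 0.0002 -0.0003  0.0018] tot [ 0.    -0.     0.002] | shift [14.22 -0.02  6.62] = 4 x [ 3.56 -0.    1.66]
40 mid [579.6 136. ] width 76.2
52 mid [580.8 126.2] width 76.8
64 mid [582.5 116.3] width 76.4
76 mid [583.3 106.2] width 76.1
88 mid [584.6  95.9] width 76.7
100 mid [585.9  85.5] width 77.4
112 mid [587.2  74.9] width 76.1
124 mid [588.6  64.1] width 76.7
136 mid [589.9  53.2] width 77.4
148 mid [591.3  42.1] width 76.1
lid_left 0.26 [257. 225.] [574.7 -38.7  29. ]
lid_right 0.93 [282. 154.] [591.4  36.2  29. ]
lid 0.93 [284.  51.] [582.2 128.2  29. ]
pocket 0.67 [463.   6.] [735.2 184.7  29. ]
the_tape [618. 473.   0.]
the_mug [ 709. -165.    0.]
the_hammer [755. 195.   0.]
```

>>> {"api": "step_arm", "payload": {"plan": [2.5,0,0,0,0,0,3,0,0,0,0,0,2.36,0,0,0,0,0,0,0,3,0,0,0,0,0,4,0,0,0], "hand": 0, "newtons": 20}}

```text
time_s: 67.82
ee_pos: [590.3, 62.9, 99.1]
ee_rot: [179.4, 0.0, 97.1]
force: [0.1, -0.3, -0.2]
gripper_width: 19.5
gripper_force: 0.0
```

>>> {"api": "step_arm", "payload": {"plan": [0,0,3.5,0,0,0,0,0,2.5,0,0,0,0,0,1,0,0,0,0,0,0,0,0,0,0,0,0,0,0,0]}}

```text
time_s: 68.23
ee_pos: [587.8, 61.2, 26.7]
ee_rot: [179.9, -0.0, 97.0]
force: [0.6, 0.3, 0.2]
gripper_width: 0.2
gripper_force: 0.0
```

>>> {"api": "step_arm", "payload": {"plan": [0,0,0.4,0,0,0,0,0,0,0,0,0,0,0,0,0,0,0]}}

```text
time_s: 68.48
ee_pos: [588.0, 61.2, 23.4]
ee_rot: [179.9, 0.0, 97.0]
force: [-0.2, 0.2, -0.0]
gripper_width: 0.4
gripper_force: 0.0
```

>>> {"api": "step_arm", "payload": {"plan": [0,0,0.3,0,0,0,0,0,0,0,0,0,0,0,0,0,0,0]}}

```text
time_s: 68.73
ee_pos: [587.0, 61.2, 19.2]
ee_rot: [180.0, -0.0, 97.0]
force: [0.2, 0.3, 0.2]
gripper_width: 0.1
gripper_force: 0.0
```

>>> {"api": "step_arm", "payload": {"plan": [0,0,0.2,0,0,0,0,0,0,0,0,0,0,0,0,0,0,0]}}

```text
time_s: 68.98
ee_pos: [586.9, 61.2, 16.9]
ee_rot: [-180.0, -0.0, 97.0]
force: [0.2, 0.0, 0.6]
gripper_width: 0.5
gripper_force: 0.0
```

>>> {"api": "step_arm", "payload": {"plan": [0,0,0.25,0,0,0,0,0,0,0,0,0,0,0,0,0,0,0]}}

```text
time_s: 69.23
ee_pos: [586.9, 61.1, 14.3]
ee_rot: [-180.0, -0.0, 97.0]
force: [-0.1, 0.7, -0.0]
gripper_width: 0.3
gripper_force: 0.0
```

>>> {"api": "step_arm", "payload": {"plan": [0,0,0.2,0,0,0,0,0,0,0,0,0,0,0,0,0,0,0]}}

```text
time_s: 69.48
ee_pos: [586.9, 61.1, 12.4]
ee_rot: [-180.0, -0.0, 97.0]
force: [-0.1, -0.3, 0.7]
gripper_width: 0.2
gripper_force: 0.0
```

>>> {"api": "step_arm", "payload": {"plan": [0,0,0.2,0,0,0,0,0,0,0,0,0,0,0,0,0,0,0]}}

```text
time_s: 69.73
ee_pos: [586.9, 61.2, 10.4]
ee_rot: [-180.0, -0.0, 97.0]
force: [0.1, -1.0, -0.0]
gripper_width: 0.7
gripper_force: 0.0
```

>>> {"api": "step_arm", "payload": {"plan": [0,0,0.15,0,0,0,0,0,0,0,0,0,0,0,0,0,0,0]}}

```text
time_s: 69.98
ee_pos: [587.0, 61.2, 9.0]
ee_rot: [-180.0, -0.0, 97.0]
force: [-0.1, -0.3, -0.3]
gripper_width: 0.7
gripper_force: 0.0
```

>>> {"api": "step_arm", "payload": {"plan": [0,0,0.15,0,0,0,0,0,0,0,0,0,0,0,0,0,0,0]}}

```text
time_s: 70.23
ee_pos: [587.1, 61.2, 8.9]
ee_rot: [180.0, -0.0, 97.0]
force: [-2.7, -0.0, 7.9]
gripper_width: 0.8
gripper_force: 4.0
```

>>> {"api": "step_arm", "payload": {"plan": [0,0,0.15,0,0,0,0,0,0,0,0,0,0,0,0,0,0,0]}}

```text
time_s: 70.48
ee_pos: [587.1, 61.2, 8.8]
ee_rot: [179.9, -0.0, 97.0]
force: [-5.5, -0.7, 16.3]
gripper_width: 0.4
gripper_force: 8.4
```

>>> {"api": "step_arm", "payload": {"plan": [0,0,0.15,0,0,0,0,0,0,0,0,0,0,0,0,0,0,0]}}

```text
time_s: 70.73
ee_pos: [587.2, 61.2, 8.8]
ee_rot: [179.9, -0.0, 97.0]
force: [-7.7, -0.8, 25.2]
gripper_width: 0.8
gripper_force: 12.7
```

>>> {"api": "step_arm", "payload": {"plan": [0,0,-1,0,0,0,0,0,-3,0,0,0,0,0,-3,0,0,0,3,0,0,0,0,0,4,0,0,0,0,0]}}

```text
time_s: 71.15
ee_pos: [580.6, 129.4, 77.1]
ee_rot: [179.7, 0.0, 96.8]
force: [0.0, 0.3, -0.3]
gripper_width: 0.7
gripper_force: 0.0
```

>>> {"api": "step_arm", "payload": {"plan": [3,0,0,0,0,0,2,0,0,0,0,0,0,0,2,0,0,0,0,0,2.5,0,0,0,0,0,0,0,0,0]}}

```text
time_s: 71.57
ee_pos: [568.9, 179.9, 25.6]
ee_rot: [-179.5, 0.1, 97.1]
force: [-0.7, -0.6, -0.0]
gripper_width: 0.2
gripper_force: 0.0
```

>>> {"api": "step_arm", "payload": {"plan": [0,0,0.7,0,0,0,0,0,0.5,0,0,0,0,0,0,0,0,0,0,0,0,0,0,0,0,0,0,0,0,0]}}

```text
time_s: 71.98
ee_pos: [573.1, 180.2, 18.4]
ee_rot: [179.9, -0.0, 97.0]
force: [0.1, -0.1, 0.7]
gripper_width: 0.5
gripper_force: 0.0
```

>>> {"api": "step_arm", "payload": {"plan": [0,0,0.3,0,0,0,0,0,0,0,0,0,0,0,0,0,0,0]}}

```text
time_s: 72.23
ee_pos: [572.4, 180.2, 14.7]
ee_rot: [180.0, -0.0, 97.0]
force: [0.4, -0.1, 0.5]
gripper_width: 0.4
gripper_force: 0.0
```

>>> {"api": "step_arm", "payload": {"plan": [0,0,0.3,0,0,0,0,0,0,0,0,0,0,0,0,0,0,0]}}

```text
time_s: 72.48
ee_pos: [572.2, 180.2, 11.3]
ee_rot: [-180.0, 0.0, 97.0]
force: [0.9, -0.1, -0.3]
gripper_width: 0.4
gripper_force: 0.0
```

>>> {"api": "step_arm", "payload": {"plan": [0,0,0.25,0,0,0,0,0,0,0,0,0,0,0,0,0,0,0]}}

```text
time_s: 72.73
ee_pos: [572.3, 180.2, 8.9]
ee_rot: [-180.0, -0.0, 97.0]
force: [-0.1, 0.2, 0.3]
gripper_width: 0.5
gripper_force: 0.0
```

>>> {"api": "step_arm", "payload": {"plan": [0,0,0.2,0,0,0,0,0,0,0,0,0,0,0,0,0,0,0]}}

```text
time_s: 72.98
ee_pos: [572.4, 180.3, 8.9]
ee_rot: [180.0, -0.0, 97.0]
force: [-3.6, -1.9, 11.9]
gripper_width: 0.5
gripper_force: 5.5
```

>>> {"api": "step_arm", "payload": {"plan": [0,0,0.2,0,0,0,0,0,0,0,0,0,0,0,0,0,0,0]}}

```text
time_s: 73.23
ee_pos: [572.4, 180.3, 8.8]
ee_rot: [179.9, -0.0, 97.0]
force: [-6.7, -3.2, 22.2]
gripper_width: 0.5
gripper_force: 11.2
```

>>> {"api": "step_arm", "payload": {"plan": [0,0,-1,0,0,0,0,0,-3,0,0,0,0,0,-4,0,0,0,0,0,-4,0,0,0,0,0,-3,0,0,0]}}

```text
time_s: 73.65
ee_pos: [573.1, 180.5, 158.4]
ee_rot: [179.8, -0.0, 97.0]
force: [0.8, 0.5, -0.8]
gripper_width: 0.5
gripper_force: 0.0
```

>>> {"api": "step_arm", "payload": {"plan": [-3,-2,0,0,0,0,-3,-2,0,0,0,0,-3,-2,0,0,0,0,-2,-1,0,0,0,0,0,0,0,0,0,0]}}

```text
time_s: 74.07
ee_pos: [514.2, 59.2, 155.3]
ee_rot: [-179.9, 0.1, 96.8]
force: [-0.4, 0.3, 0.0]
gripper_width: 0.7
gripper_force: 0.0
```

>>> {"api": "step_arm", "payload": {"plan": [0,0,0,0,0,0,0,0,0,0,0,0,0,0,0,0,0,0,0,0,0,0,0,0,0,0,0,0,0,0]}}

```text
time_s: 74.48
ee_pos: [516.6, 63.4, 154.8]
ee_rot: [-180.0, -0.0, 97.1]
force: [-0.5, 0.1, -0.1]
gripper_width: 0.5
gripper_force: 0.0
```

```bash
python3 - <<'E'
from h import *
p=viewer.grab_frame('wrist')
h=cv2.cvtColor(p['img'],cv2.COLOR_RGB2HSV)
for n in('lid','lid_left'):
    for d in viewer.pinpoint(n,p)[:1]: print(n,round(d['score'],2),np.round(d['location']),np.round(at_z(p,d['location'],29),1))
t=viewer.grab_frame('top');rep(t,box=(250,750,210,550),tag='loose')
print(env.job_done())
E
```

```text
lid 0.82 [358. 150.] [582.3 128.1  29. ]
the job is handed in; nothing more can be done
None
```

I packed all five wedges into the tray head to tail, pressed the lid down until it snapped home, and handed the job in at about 74 s. Afterwards the lid sat level and did not move when I pushed on each end with over 20 N, but no verdict came back.

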